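# Set the drag pointer of a pull gauge

### The job

Lay the pull gauge in the aluminium cradle, right way up with its stem out between the two front posts, and let go of it. Then take its pull handle and draw it out until the drag pointer on top is in line with the set marker, not past it, and ease the handle fully home by hand, not letting it snap back, so that the pointer stays at the marker. Do not touch the pointer or the marker, and leave the other things on the table alone.

Things in the scene. Friction and masses are not known exactly. Their poses are not given: they have to be found in the camera images.
- gauge: Pull gauge, loose, right side up, about 0.65 kg: grey housing 150 long (x) x 50 wide (y) x 40 mm high, a pull handle on a stem (14 wide, 10 high, centred 22 mm above the underside) out of its -x end, small plates on its top up to 52 mm above the underside. Origin: centre of the housing's underside; z up, -x towards the handle. Lift it by its two long sides, at mid-length.
- handle (a point): Middle of the pull handle: a black block 40 long (x) x 18 wide (y) x 26 mm high on the end of the stem, with a steel end flange beyond it (6 thick, 50 wide, same height). Pinch the block by its sides. With the slide home it is at (-124, 0, 22) mm in the gauge's frame. With the gauge in the cradle it is 30 mm above the bench, with 3 to 15 mm between the cradle's posts and the block.
- slide (a joint): How far the pull handle is drawn out of the housing, m: 0 = home, up to 0.07, along the gauge's -x. A spring pulls it home with about 4 N at 0, rising by 1.5 N per 10 mm (about 13 N at 0.06); damped by 12 N per m/s.
- pointer (a joint): Position of the drag pointer, m, in the same measure and direction as slide. A dog on the slide pushes it along towards the handle end; it stays where it was pushed to (1 N of friction) when the slide goes back, so it keeps the largest pull. It starts 0.002 to 0.010. While pushed it equals slide.
- pointer_tip (a point): Inner end of the drag pointer: a dark steel plate standing across the gauge on its top, 4 mm thick along x, 22 mm wide, over the +y half of the housing, its top 52 mm above the underside. At joint value 0 it stands at x = +50 mm in the gauge's frame. A smaller dark block, the dog, stands behind it (+x side).
- marker (a joint): Position of the set marker, m, in the same measure: the pointer is in line with it when pointer equals marker. Set between 0.028 and 0.06; clamped (does not move by itself).
- marker_tip (a point): Inner end of the set marker: a bright steel plate of the same size as the pointer (4 mm thick, 22 mm wide) standing on a flat foot 18 mm long, over the -y half of the housing. In line, pointer and marker make one straight line across the gauge; the tips then lie 4 mm apart, in y only.
- cradle: Fixed aluminium cradle, base plate 196 (x) x 110 (y) x 8 mm. At its -x end two posts 42 mm high with a 32 mm gap for the stem; at +x a plate 42 mm high across; cheeks 42 mm high at the four corners, the middle 110 mm of both sides open. Pocket 162 x 56 mm. Origin: centre of the base's underside. Seated, the gauge's axes are parallel to the cradle's (-x to -x), its origin on cradle_floor.
- cradle_floor (a point): Middle of the cradle's floor, 8 mm above the bench, where the gauge's origin belongs. When the handle is pulled, the housing first slides up to 12 mm in the pocket until it stands against the posts; only then does the slide come out.
- collar: Bystander, loose: steel collar, 52 mm across, 22 mm high. Origin: centre of its underside. To be left alone.
- grip_adapter: Bystander, loose: stepped round steel adapter, 60 mm across, 95 mm high. Origin: centre of its underside. To be left alone.
- lens_barrel: Bystander, loose: black lens barrel, 68 mm across, 88 mm high. Origin: centre of its underside. To be left alone.
- driver: Bystander, loose: screwdriver, 180 mm long. Origin: about mid-length, underneath. To be left alone.
- spanner: Bystander, loose: open spanner, 170 mm long. Origin: about mid-length, underneath. To be left alone.
- solvent: Bystander, loose: white bottle, 60 mm across, 150 mm high. Origin: centre of its underside. To be left alone.
- tape_roll: Bystander, loose: roll of tape, 90 mm across, 24 mm high. Origin: centre of its underside. To be left alone.
There are look-alikes about, which are no part of the job. Of the things that look like the gauge, the larger one is meant.

How it is judged:
On the way, in this order (a step that is already met when the one before it is completed fails the run):
1. the gauge lies seated in the cradle, slide home, not touched by the gripper (x of gauge in the frame of cradle between -0.013 and 0.013 m and y of gauge in the frame of cradle between -0.009 and 0.009 m and z of gauge in the frame of cradle below 0.012 m and angle between gauge's own z axis and vertical below 0.08 rad and angle between the x axis of gauge and the x axis of cradle, either way round below 0.15 rad and value of joint slide below 0.004 m and contact force between each of the arm, the fingers and gauge below 0.05 N), for 0.1 s.
2. the handle is drawn out, with the gauge in the cradle, so that the pointer is in line with the marker within 4 mm (x of gauge in the frame of cradle between -0.013 and 0.013 m and y of gauge in the frame of cradle between -0.009 and 0.009 m and z of gauge in the frame of cradle below 0.012 m and angle between gauge's own z axis and vertical below 0.08 rad and angle between the x axis of gauge and the x axis of cradle, either way round below 0.15 rad and x of pointer_tip in the frame of marker_tip between -0.004 and 0.004 m and value of joint slide above 0.018 m), for 0.1 s.
At the end, for the whole second after the job is handed in: The gauge lies at rest in the cradle, right way up (within 13 mm lengthwise, 9 mm sideways, 0.15 rad, its underside within 4 mm of the cradle's floor), the slide is home (under 4 mm), and the pointer is in line with the marker within 4 mm (x of gauge in the frame of cradle between -0.013 and 0.013 m and y of gauge in the frame of cradle between -0.009 and 0.009 m and z of gauge in the frame of cradle below 0.012 m and angle between gauge's own z axis and vertical below 0.08 rad and angle between the x axis of gauge and the x axis of cradle, either way round below 0.15 rad and x of pointer_tip in the frame of marker_tip between -0.004 and 0.004 m and value of joint slide below 0.004 m and linear speed of gauge below 0.02 m/s); the robot touches nothing.
It fails at once if the slide snaps back (faster than 0.5 m/s) (velocity of joint slide below -0.5 m/s).
It fails at once if the pointer or the marker is touched by the robot (contact force between any of the fingers, the arm and pointer_c0 above 0.5 N or contact force between any of the fingers, the arm and marker_c0 above 0.5 N or contact force between any of the fingers, the arm and marker_c1 above 0.5 N).
It fails at once if the pointer is drawn more than 4 mm past the marker (x of pointer_tip in the frame of marker_tip below -0.004 m).
It fails at once if another thing on the table is moved by more than 30 mm or tipped (distance of any of collar, grip_adapter, lens_barrel, driver, spanner, solvent, tape_roll from where it was at the start of the episode above 0.03 m or angle between any of grip_adapter, lens_barrel, solvent, collar, tape_roll's own z axis and vertical above 0.5 rad).
It also fails if it takes over 66 s, if anything falls off the work surface, if the arm or the gripper's body presses on something with over 40 N, if the wrist force passes 120 N, or if a joint passes its speed limit or range.

### The arm

A 6-joint arm with a two-finger parallel gripper is mounted at the origin on the work surface. World frame = base frame: x ahead of the robot, y to its left, z up, the work surface at z = 0. Lengths are in m, angles in rad, forces in N, time in s.
With the tool pointing down it reaches from about 0.275 to 0.775 m from the base axis. Payload 14.6 kg.
Tool frame: the origin (TCP) lies on the centre line of the jaws, within the pads' length; the fingertips stand 11 mm ahead of it and the grasp point (between the pads) lies 8 mm behind it; x points along the fingers, z is the direction in which the jaws open and shut, and the axes are right-handed (so a half turn about x gives the same grasp; the last joint's range is limited). The gripper opens to 85 mm and grips with 20 to 120 N. Pads are 22 mm wide; open, the fingers measure 114 mm over their backs; the gripper's body (76 mm by 85 mm) begins 54 mm behind the grasp point. The pads swing forward as they close: fully open they stand 13 mm farther back than shut.
Start: joints at [1.067, 0.263, -0.048, 1.259, 0, 1.415], TCP at [0.179, 0.493, 0.242] pointing down, gripper open.
Joint ranges: [-2.65, 2.65], [-0.89, 1.7], [-1.18, 1.37], [-2.13, 2.11], [-1.35, 1.29], [-3.14, 3.14]. Speed limits (rad/s): [1.89, 1.89, 2.57, 2.79, 3.14, 3.14].

### API

Orientations are given as a unit quaternion [w, x, y, z].
In Python, from bench import telemetry, read_camera, job gives the robot as it stands.
- The arm moves only by the shell command python3 -m crank 'ROWS' [FORCE]. ROWS is JSON, a list of rows, each a list of 3 entries, a list of its own where there are three numbers: the gripper command: -1 is fully open, 1 is shut, values between are in proportion, then the shift along the tool's x, y, z in m, then the turn, a rotation vector about the tool's x, y, z in degrees. A call has 1 to 8 rows; each row shifts and turns the commanded pose from where the row before left it, along the tool's axes as they then stand; what a row does not reach is not made up. A row lasts 1/12 s, in which the tool goes at most 41.7 mm and 7.16 degrees, less where a joint would pass 70% of its speed; a pose out of reach is approached as far as the arm can. A call is refused whole if a number of a shift passes 0.0417 or a number of a turn 7.16, either way. A call with a gripper value outside its range is refused whole. The fingers move at their own pace and stop on an object; FORCE is the grip in N (left out, the last holds). Time passes only in rows, so rows that do not move let the fingers close. It gives the time, the measured TCP pose, the force and the opening at its end, in the units of the state.
- telemetry.read_state(): the state, without advancing time (a new reading comes with each control period).
- read_camera(name): name is "scene" or "side" or "wrist"; returns a dict with "frame" (480x640x3 uint8, blue, green, red), "intrinsics" (3x3 intrinsics, pixels), "view" (4x4, takes a point from world to camera coordinates). Camera axes: x right, y up, looking along -z (the intrinsics and any distortion apply to the point x, -y, -z); pixel columns grow to the right and rows downward; lengths in m; the calibration is good to about 2 mm. A picture is of the moment at which its call begins. There is no depth.
- job.close_job(): hands the job in, once; it reports no verdict.
The state is a dict: "time": time; "qpos": joint angles; "qd": joint speeds; "tau": joint torques, N m; "tool_pos": TCP position; "tcp_rot": TCP orientation; "force": force on the tool from outside, world axes, zero at the start; "moment": the same for the moment, N m; "finger_gap": finger opening in m.
Only numpy, scipy, OpenCV 4.12 (cv2) and the standard library are available. Lean on these libraries where they do the work, as an engineer would, in place of code of your own. Each camera call takes 0.05 s, during which the arm holds its last target.

## Working session

There is one attempt and no reset: what is moved stays moved. The work goes in short steps, Python scripts to look and compute and a shell command to move; the robot and the scene stay as the last step left them, time stands still between calls to the robot, and variables do not carry over. Pictures are saved under pics/ and viewed, and the job is handed in when it is done.

```bash
ls; mkdir -p pics; python3 - <<'E'
from bench import telemetry, read_camera
import cv2
print(telemetry.read_state())
for n in ("scene","side","wrist"):
    r=read_camera(n); cv2.imwrite(f"pics/{n}0.png",r["frame"]); print(n,r["intrinsics"],r["view"],[k for k in r])
E
```

```text
pics
{'time': 0.0, 'qpos': array([ 1.06670923e+00,  2.63523175e-01, -4.89074477e-02,  1.25935696e+00,
        1.66222551e-05,  1.41547405e+00]), 'qd': array([ 7.47122266e-04, -1.80069284e-03, -1.35372501e-03,  3.46747208e-05,
       -1.26341781e-04, -9.55804293e-04]), 'tau': array([-4.97718545e-03, -6.37610364e+01,  3.84568799e+01,  1.34502270e-02,
       -5.78823128e-04,  8.50251752e-06]), 'tool_pos': array([0.17931056, 0.49318349, 0.24183577]), 'tcp_rot': array([ 0.57884956, -0.40581587,  0.57948413,  0.40551796]), 'force': array([ 1.32409019,  0.31090335, -0.56094544]), 'moment': array([-0.02873447,  0.03325146, -0.02736731]), 'finger_gap': 0.08524631368735286}
scene [[592.05815196   0.         314.23402258]
 [  0.         592.05815196 233.75740646]
 [  0.           0.           1.        ]] [[-0.34067898  0.9401215  -0.01045945  0.19904187]
 [-0.60738519 -0.21158375  0.76571245  0.29451736]
 [ 0.71764968  0.26721505  0.64309801 -1.70945166]
 [ 0.          0.          0.          1.        ]] ['frame', 'intrinsics', 'view']
side [[438.94553986   0.         324.03236192]
 [  0.         438.94553986 236.7255907 ]
 [  0.           0.           1.        ]] [[ 0.67430837 -0.73844488 -0.00271687 -0.42817024]
 [ 0.5036903   0.45724637  0.73295419 -0.32456547]
 [-0.54000399 -0.49560561  0.68027258 -0.84428548]
 [ 0.          0.          0.          1.        ]] ['frame', 'intrinsics', 'view']
wrist [[408.07915529   0.         322.36286336]
 [  0.         408.07915529 233.87531855]
 [  0.           0.           1.        ]] [[ 3.40758869e-01  9.40150406e-01 -7.79487408e-04 -5.24287500e-01]
 [-9.01169146e-01  3.26393561e-01 -2.85239220e-01  3.83434363e-02]
 [-2.67913349e-01  9.79002441e-02  9.58456040e-01 -3.78808273e-01]
 [ 0.00000000e+00  0.00000000e+00  0.00000000e+00  1.00000000e+00]] ['frame', 'intrinsics', 'view']
```

View pics/scene0.png

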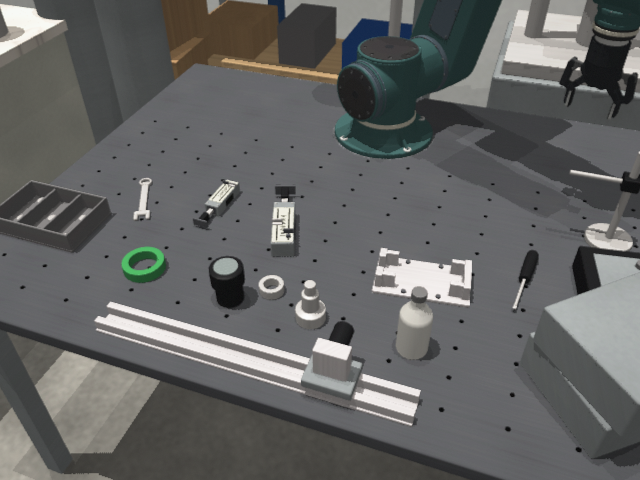

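View pics/side0.png

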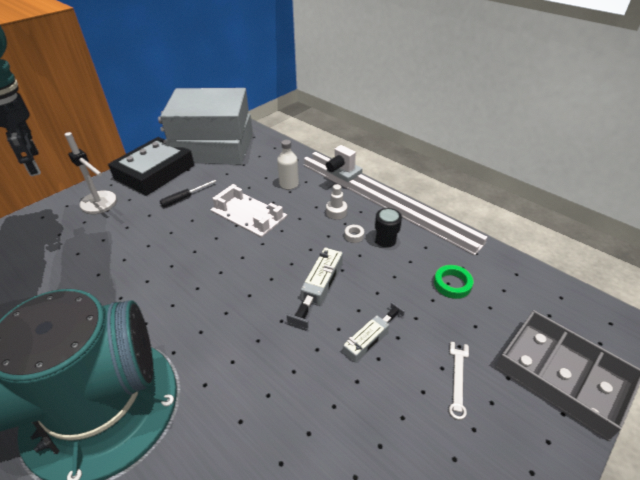

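View pics/wrist0.png

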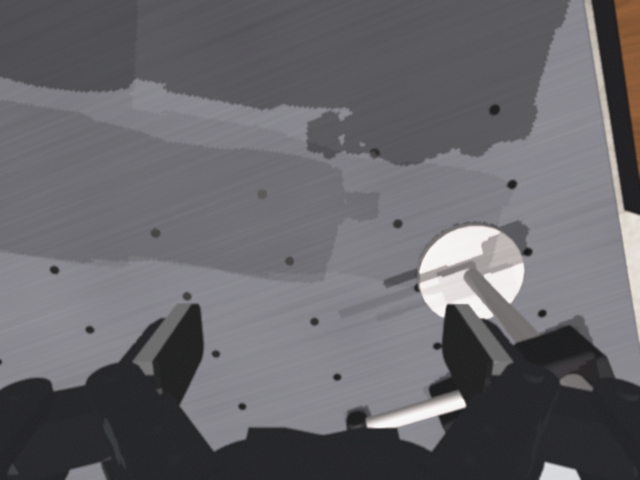

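Candidates for the gauge are scene (284,222) / side (318,280) and scene (218,203) / side (370,335). The first looks larger, so I'll check it in close crops along with the cradle at scene (425,278).

```bash
cat > h.py <<'E'
import numpy as np, cv2
from bench import telemetry, read_camera
def cam(n,save=None):
    r=read_camera(n)
    if save: cv2.imwrite(save,r["frame"])
    return r
def ray(r,u,v):
    K=r["intrinsics"];V=np.array(r["view"]);R=V[:3,:3];t=V[:3,3]
    d=np.array([(u-K[0,2])/K[0,0],-(v-K[1,2])/K[1,1],-1.0])
    return -R.T@t, R.T@d
def onz(r,u,v,z):
    o,d=ray(r,u,v); return o+d*(z-o[2])/d[2]
def proj(r,p):
    K=r["intrinsics"];V=np.array(r["view"]);c=V[:3,:3]@np.asarray(p)+V[:3,3]
    return np.array([K[0,0]*c[0]/-c[2]+K[0,2],K[1,1]*-c[1]/-c[2]+K[1,2]])
def crop(r,x0,y0,x1,y1,s,fn):
    cv2.imwrite(fn,cv2.resize(r["frame"][y0:y1,x0:x1],None,fx=s,fy=s,interpolation=cv2.INTER_CUBIC))
def toolR():
    s=telemetry.read_state();w,x,y,z=s["tcp_rot"]
    from scipy.spatial.transform import Rotation as Ro
    return s,Ro.from_quat([x,y,z,w]).as_matrix()
E
python3 - <<'E'
from h import *
r=cam("scene");q=cam("side")
crop(r,180,160,320,265,5,"pics/c1.png")
crop(q,270,230,420,370,4,"pics/c2.png")
crop(r,360,235,490,315,6,"pics/c3.png")
crop(q,200,170,300,245,6,"pics/c4.png")
print(telemetry.read_state()["time"])
E
```

```text
0.25
```

View pics/c1.png

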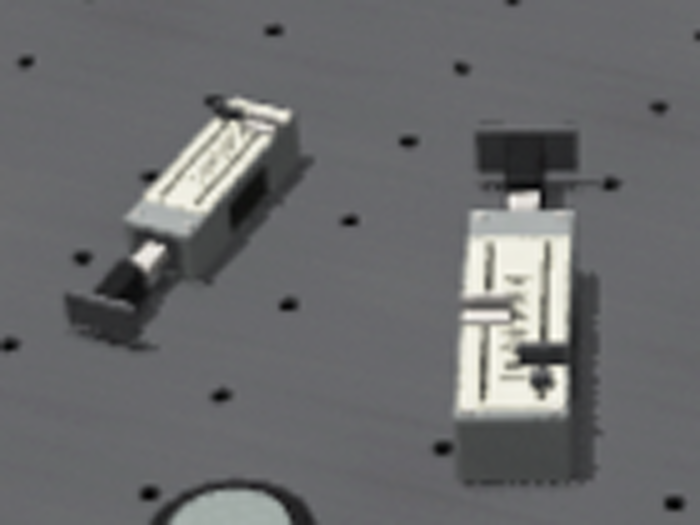

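View pics/c2.png

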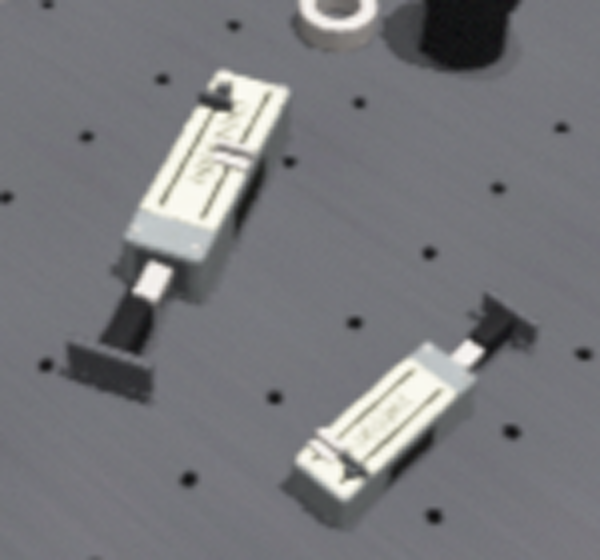

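View pics/c3.png

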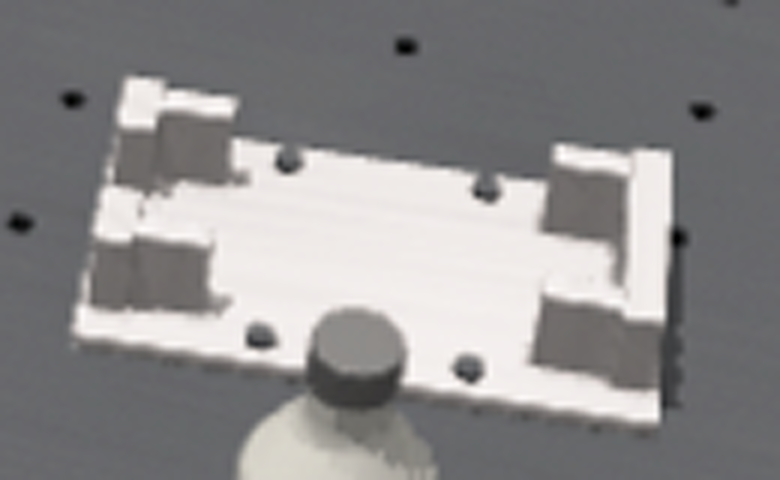

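View pics/c4.png

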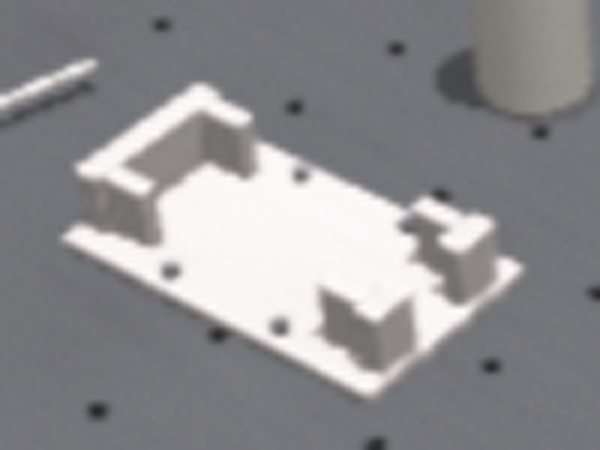

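The crops show the scene-right / side-left gauge is clearly the larger. Its handle is towards the robot, with the dark pointer near its far end and the bright marker nearer the handle. The cradle's twin posts are at its left end in the scene view.

```bash
python3 - <<'E'
from h import *
r=cam("scene");q=cam("side")
def S(pts,o,s): return [(p[0]/s+o[0],p[1]/s+o[1]) for p in pts]
def show(n,cm,pts,z):
    P=np.array([onz(cm,u,v,z) for u,v in pts]);print(n);print((P[:,:2]*1000).round(1)); return P
# gauge top corners: order: +x end scene-left, +x end right, -x right,-x left
A=show("g scene",r,S([(458,412),(570,415),(573,212),(472,212)],(180,160),5),.040)
B=show("g side",q,S([(290,90),(222,70),(132,238),(203,258)],(270,230),4),.040)
for P in(A,B):
    d=(P[0]+P[1]-P[2]-P[3])/2;print(P.mean(0),np.hypot(*d[:2]),np.degrees(np.arctan2(d[1],d[0])))
C=show("cr scene",r,S([(72,338),(660,418)],(360,235),6),.008)
D=show("cr side",q,S([(65,238),(371,392),(524,266)],(200,170),6),.008)
print([proj(r,p).round(1) for p in D],"scene");
E
```

```text
g scene
[[ 598.3  -92.4]
 [ 584.2  -46. ]
 [ 448.3  -97.8]
 [ 463.9 -142.6]]
g side
[[ 596.7  -97.3]
 [ 581.4  -54.1]
 [ 445.1 -108.5]
 [ 461.5 -148.5]]
[ 0.52366014 -0.09469968  0.04      ] 0.14439466584894553 20.661125794519588
[ 0.52116627 -0.10206918  0.04      ] 0.14564645766348558 21.248889533262986
cr scene
[[637.9 144.9]
 [609.1 338.4]]
cr side
[[499.  317.9]
 [525.  126.9]
 [632.7 139.4]]
[array([468.1, 266.5]), array([378.1, 254.4]), array([370.1, 289. ])] scene
```

```bash
python3 - <<'E'
from h import *
s,R=toolR();np.set_printoptions(suppress=True,precision=3)
print(R, s["tool_pos"]); 
for a in (0,1,2): print("xyz"[a],np.degrees(np.arctan2(R[1,a],R[0,a])))
r=cam("scene");q=cam("side")
for n,p,p2 in (("bottle base",(413,355),(288,187)),("barrel base",(229,303),(386,243)),("adapter",(310,325),(336,215)),("collar",(271,295),(355,239)),("driver",(526,280),(188,193)),("small g",(214,215),(370,345))):
    print(n,onz(r,*p,0).round(3),onz(q,*p2,0).round(3))
E
```

```text
[[-0.    -0.94   0.342]
 [-0.     0.342  0.94 ]
 [-1.     0.    -0.   ]] [0.179 0.493 0.242]
x -111.99133805470086
y 160.01640284656096
z 70.01640295332982
bottle base [0.763 0.259 0.   ] [0.732 0.24  0.   ]
barrel base [ 0.758 -0.121  0.   ] [ 0.733 -0.135  0.   ]
adapter [0.758 0.054 0.   ] [0.731 0.041 0.   ]
collar [ 0.709 -0.049  0.   ] [ 0.69  -0.063  0.   ]
driver [0.492 0.438 0.   ] [0.506 0.444 0.   ]
small g [ 0.509 -0.283  0.   ] [ 0.454 -0.299  0.   ]
```

```bash
python3 -m crank '[[-1,[0,-0.029,-0.0245],[0,0,0]],[-1,[0,-0.029,-0.0245],[0,0,0]],[-1,[0,-0.029,-0.0245],[0,0,0]],[-1,[0,-0.029,-0.0245],[0,0,0]],[-1,[0,-0.029,-0.0245],[0,0,0]],[-1,[0,-0.029,-0.0245],[0,0,0]],[-1,[0,-0.029,-0.0245],[0,0,0]],[-1,[0,-0.029,-0.0245],[0,0,0]]]' 30
python3 -m crank '[[-1,[0,-0.029,-0.0245],[0,0,0]],[-1,[0,-0.029,-0.0245],[0,0,0]],[-1,[0,-0.029,-0.0245],[0,0,0]],[-1,[0,-0.029,-0.0245],[0,0,0]],[-1,[0,-0.029,-0.0245],[0,0,0]],[-1,[0,-0.029,-0.0245],[0,0,0]],[-1,[0,-0.029,-0.0245],[0,0,0]],[-1,[0,-0.029,-0.0245],[0,0,0]]]'
python3 -m crank '[[-1,[0,-0.029,-0.0245],[0,0,0]],[-1,[0,-0.029,-0.0245],[0,0,0]],[-1,[0,0,0],[-7,0,0]],[-1,[0,0,0],[-7,0,0]],[-1,[0,0,0],[-7,0,0]],[-1,[0,0,0],[-7,0,0]],[-1,[0,0,0],[-7,0,0]],[-1,[0,0,0],[-6,0,0]]]'
python3 -m crank '[[-1,[0,0,0],[0,0,0]],[-1,[0,0,0],[0,0,0]]]'
python3 - <<'E'
from h import *
s,R=toolR();print(np.degrees(np.arctan2(R[1,2],R[0,2])),s["force"])
r=cam("wrist","pics/w1.png");V=r["view"];print(-V[:3,:3].T@V[:3,3],proj(r,[.522,-.098,.04]))
E
```

```text
time: 1.12
tool_pos: [0.3309, 0.2282, 0.2425]
tcp_rot: [0.579, -0.406, 0.579, 0.406]
force: [1.5, 0.2, -0.5]
finger_gap: 0.0856
time: 1.78
tool_pos: [0.4821, -0.0356, 0.2424]
tcp_rot: [0.579, -0.406, 0.579, 0.405]
force: [0.6, 0.9, 0.7]
finger_gap: 0.0853
time: 2.45
tool_pos: [0.5193, -0.0995, 0.2423]
tcp_rot: [0.399, -0.584, 0.399, 0.584]
force: [0.3, 0.2, 0.1]
finger_gap: 0.0854
time: 2.62
tool_pos: [0.5193, -0.0995, 0.2423]
tcp_rot: [0.401, -0.582, 0.401, 0.582]
force: [-0.2, 0.9, -0.3]
finger_gap: 0.0854
110.82176234673564 [-0.17851473  0.90752704 -0.33444564]
[ 0.45198675 -0.126056    0.37398921] [323.60425132 206.2426915 ]
```

View pics/w1.png

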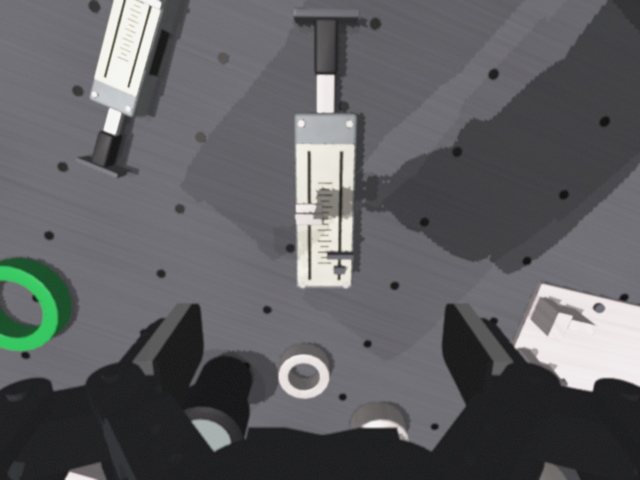

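The wrist view shows the gauge housing's top corners at about (295,114), (357,114), (351,288) and (297,288). The handle is at the top, the marker at (305,208) and the pointer at (340,255). The collar at (303,370) and the barrel at (215,430) are just beyond the far end.

```bash
python3 - <<'E'
from h import *
r=cam("wrist")
crop(r,270,95,380,305,2.8,"pics/w1c.png")
P=np.array([onz(r,*p,.04) for p in((297,288),(351.5,288),(357,114),(295,114))]);print(P.round(4))
d=(P[0]+P[1]-P[2]-P[3])/2;print(P.mean(0),np.hypot(*d[:2]),np.degrees(np.arctan2(d[1],d[0])),np.linalg.norm(P[0]-P[1]),np.linalg.norm(P[2]-P[3]))
E
```

```text
[[ 0.5999 -0.0936  0.04  ]
 [ 0.5826 -0.0483  0.04  ]
 [ 0.4435 -0.0999  0.04  ]
 [ 0.4608 -0.1454  0.04  ]]
[ 0.52169236 -0.09679941  0.04      ] 0.14845332728846397 20.40143770966326 0.04846128213421955 0.048687739134017895
```

View pics/w1c.png

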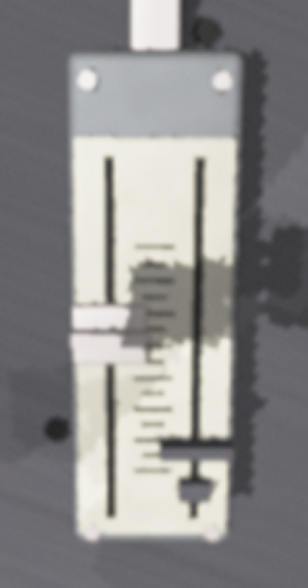

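```bash
python3 -m crank '[[-1,[0.02,-0.0032,0.0017],[0,0,0]],[-1,[0.037,0,0],[0,0,0]],[-1,[0.037,0,0],[0,0,0]],[-1,[0.037,0,0],[0,0,0]],[-1,[0.037,0,0],[0,0,0]],[-1,[0.02,0,0],[0,0,0]],[-1,[0,0,0],[0,0,0]]]'
python3 - <<'E'
from h import *
cam("wrist","pics/w2.png");crop(cam("side"),260,210,400,350,4,"pics/s2.png")
E
```

```text
time: 3.3
tool_pos: [0.5193, -0.0959, 0.0506]
tcp_rot: [0.401, -0.58, 0.402, 0.584]
force: [-1.4, 0.3, -0.1]
finger_gap: 0.0855
```

View pics/w2.png

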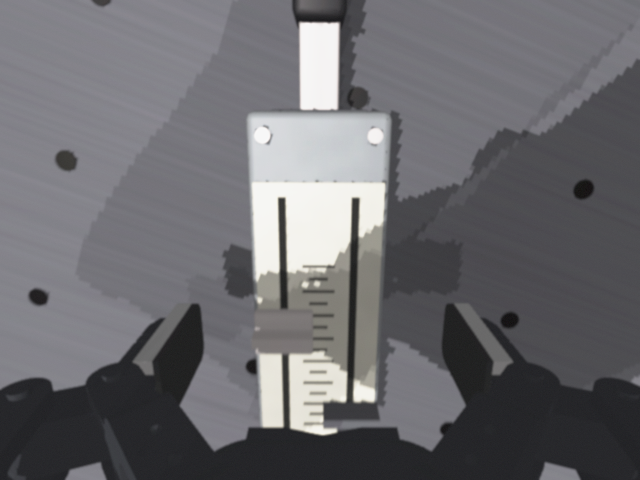

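View pics/s2.png

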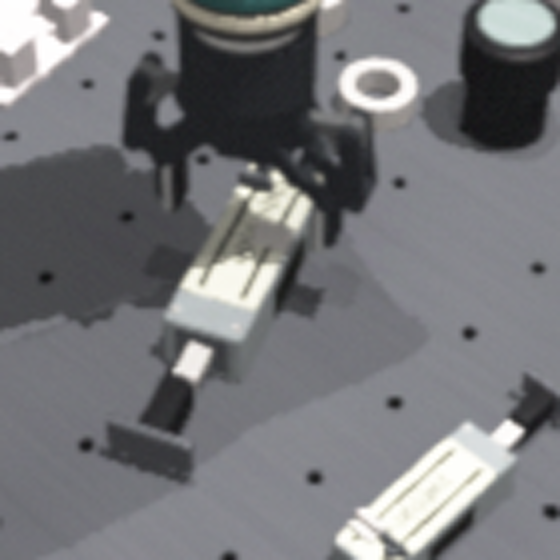

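The jaws straddle the housing centrally, with fingers at columns 200 and 447 and the gauge axis at about 320. I'll go down and close.

```bash
python3 -m crank '[[-1,[0.016,-0.002,-0.0015],[0,0,0]],[-1,[0.016,0,0],[0,0,0]],[-1,[0,0,0],[0,0,0]],[0.2,[0,0,0],[0,0,0]],[1,[0,0,0],[0,0,0]],[1,[0,0,0],[0,0,0]],[1,[0,0,0],[0,0,0]],[1,[0,0,0],[0,0,0]]]' 30
python3 -m crank '[[1,[0,0,0],[0,0,0]],[1,[0,0,0],[0,0,0]],[1,[0,0,0],[0,0,0]],[1,[0,0,0],[0,0,0]]]' 40
```

```text
time: 4.07
tool_pos: [0.5248, -0.0974, 0.0238]
tcp_rot: [-0.401, 0.583, -0.4, -0.582]
force: [-1.5, 2.9, 10.4]
finger_gap: 0.0499
time: 4.4
tool_pos: [0.5247, -0.0974, 0.0238]
tcp_rot: [-0.401, 0.583, -0.4, -0.582]
force: [-2.0, 2.1, 12.1]
finger_gap: 0.0494
```

```bash
python3 -m crank '[[1,[-0.006,0,0],[0,0,0]],[1,[-0.006,0,0],[0,0,0]],[1,[-0.006,0,0],[0,0,0]],[1,[-0.006,0,0],[0,0,0]],[1,[-0.006,0,0],[0,0,0]],[1,[-0.006,0,0],[0,0,0]],[1,[0,0,0],[0,0,0]]]'
python3 - <<'E'
from h import *
cam("wrist","pics/w3.png");crop(cam("side"),260,210,400,350,4,"pics/s3.png");print(telemetry.read_state()["force"])
E
```

```text
time: 4.98
tool_pos: [0.5246, -0.0976, 0.0596]
tcp_rot: [-0.401, 0.583, -0.4, -0.582]
force: [-0.5, -0.7, -5.6]
finger_gap: 0.0489
[ 0.16886572  0.58721714 -5.16885859]
```

View pics/w3.png

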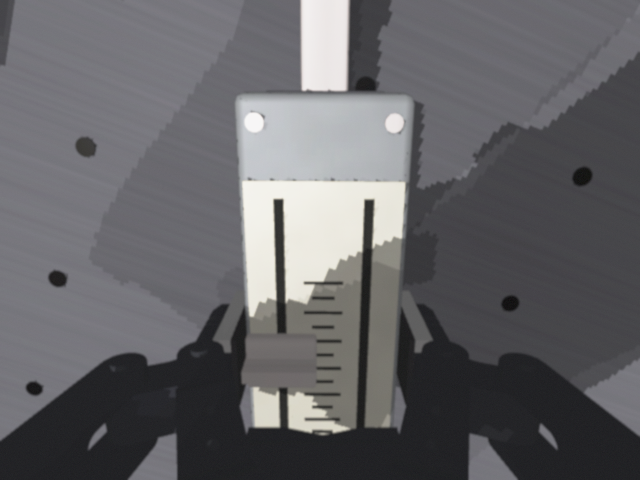

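View pics/s3.png

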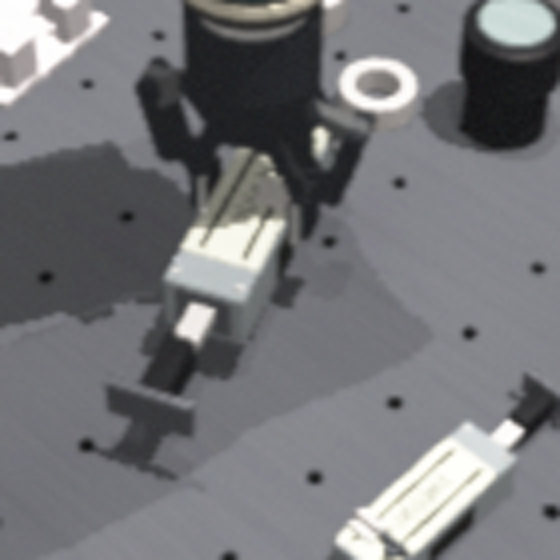

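The gauge is held and lifted level (about 6 N). I'll raise it, turn, and hover beside the cradle to measure it with the wrist camera.

```bash
python3 - <<'E'
from h import *
r=cam("wrist")
for z in (.074,.078):
  P=np.array([onz(r,*p,z) for p in((413,95),(236,95))]);m=P.mean(0);s,R=toolR();print(z,np.linalg.norm(P[0]-P[1]),R.T@(m-s["tool_pos"]))
E
python3 -m crank '[[1,[-0.03,0,0],[0,0,0]],[1,[-0.038,0,0],[0,0,0]],[1,[-0.038,0,0],[0,0,0]],[1,[-0.038,0,0],[0,0,0]],[1,[-0.038,0,0],[-5,0,0]],[1,[0,0,0],[-7,0,0]],[1,[0,0,0],[-7,0,0]],[1,[0,0,0],[-7,0,0]]]'
python3 -m crank '[[1,[0,0,0],[-7,0,0]],[1,[0,0,0],[-7,0,0]],[1,[0,0,0],[-7,0,0]],[1,[0,0,0],[-7,0,0]],[1,[0,0,0],[-7,0,0]],[1,[0,0,0],[-7,0,0]],[1,[0,0,0],[-7,0,0]],[1,[0,0,0],[-2,0,0]]]'
python3 -m crank '[[1,[0,-0.02,0.003],[0,0,0]],[1,[0,-0.035,0.004],[0,0,0]],[1,[0,-0.035,0.004],[0,0,0]],[1,[0,-0.035,0.004],[0,0,0]],[1,[0,-0.035,0.004],[0,0,0]],[1,[0,-0.035,0.004],[0,0,0]],[1,[0,-0.035,0.004],[0,0,0]],[1,[0,-0.035,0.004],[0,0,0]]]'
python3 -m crank '[[1,[0,-0.035,0],[0,0,0]],[1,[0,-0.015,0],[0,0,0]],[1,[0,0,0],[0,0,0]],[1,[0,0,0],[0,0,0]]]'
python3 - <<'E'
from h import *
s,R=toolR();print(np.degrees(np.arctan2(R[1,2],R[0,2])),s["force"])
r=cam("wrist","pics/w4.png")
E
```

```text
0.074 0.04772456034489112 [-0.01581864  0.07666388 -0.00041373]
0.078 0.04608091287410855 [-0.01981865  0.07651206 -0.0004347 ]
time: 5.8
tool_pos: [0.5241, -0.0974, 0.2404]
tcp_rot: [-0.257, 0.659, -0.257, -0.659]
force: [0.2, -0.0, -5.4]
finger_gap: 0.0493
time: 6.47
tool_pos: [0.5238, -0.0973, 0.2397]
tcp_rot: [-0.052, -0.705, -0.052, 0.706]
force: [0.3, 0.3, -4.5]
finger_gap: 0.0492
time: 7.13
tool_pos: [0.4554, 0.1622, 0.2399]
tcp_rot: [-0.049, -0.705, -0.049, 0.706]
force: [1.4, -0.5, -5.1]
finger_gap: 0.0495
time: 7.47
tool_pos: [0.449, 0.2108, 0.2398]
tcp_rot: [-0.05, -0.705, -0.05, 0.706]
force: [-0.4, -0.2, -5.5]
finger_gap: 0.0494
-171.87258456319057 [-0.38860031 -0.24855212 -5.5467119 ]
```

View pics/w4.png

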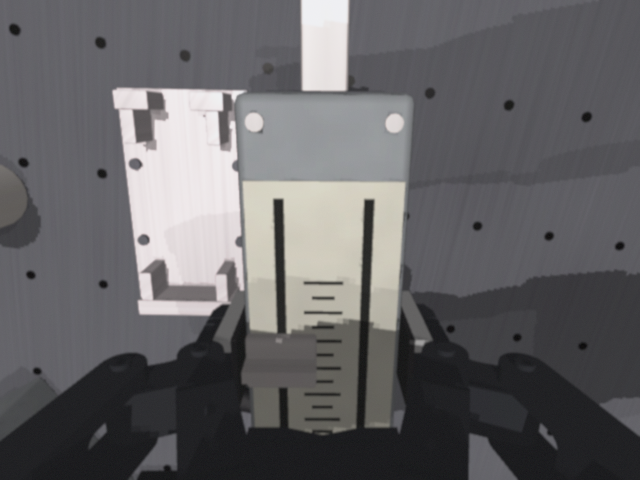

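The cradle is on the left, spanning about (115–245, 90–315), with its right edge hidden by the gauge. I'll shift away 40 mm to see it all.

```bash
python3 -m crank '[[1,[0,0,0.02],[0,0,0]],[1,[0,0,0.025],[0,0,0]],[1,[0,0,0],[0,0,0]],[1,[0,0,0],[0,0,0]],[1,[0,0,0],[0,0,0]]]'
python3 - <<'E'
from h import *
s,R=toolR();print(np.degrees(np.arctan2(R[1,2],R[0,2])),s["tool_pos"])
r=cam("wrist","pics/w5.png")
crop(r,50,60,250,340,2.1,"pics/w5c.png")
import pickle;pickle.dump(r,open("w5.pkl","wb"))
E
```

```text
time: 7.93
tool_pos: [0.4054, 0.2033, 0.2404]
tcp_rot: [0.049, 0.706, 0.049, -0.705]
force: [1.0, 0.3, -6.0]
finger_gap: 0.0493
-172.04832551483554 [0.40539162 0.20332791 0.24040814]
```

View pics/w5c.png

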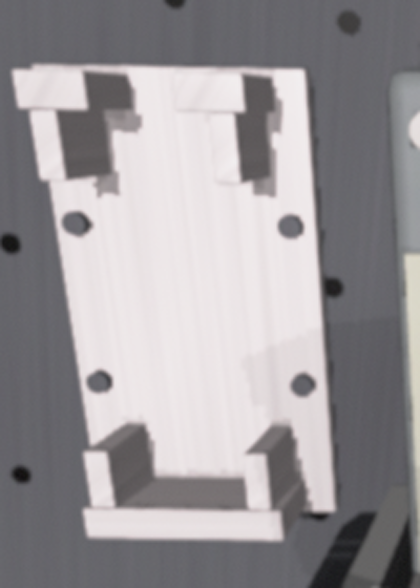

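```bash
python3 - <<'E'
from h import *
import pickle;r=pickle.load(open("w5.pkl","rb"))
c=lambda p:(p[0]/2.1+50,p[1]/2.1+60)
np.set_printoptions(suppress=True,precision=1)
def rep(pts,z):
    P=np.array([onz(r,*c(p),z) for p in pts])*1000; return P[:,:2]
for z in (.042,.050):
    P=rep([(12,70),(243,73),(282,541),(87,540),(86,74),(176,74),(40,180),(85,508),(242,184),(268,506)],z)
    d=(P[2]+P[3]-P[0]-P[1])/2
    print(z,P[:4].mean(0),"len",np.linalg.norm(d),"w",np.linalg.norm(P[0]-P[1]),np.linalg.norm(P[2]-P[3]),"yaw",np.degrees(np.arctan2(d[1],d[0])),"gap",np.linalg.norm(P[4]-P[5]),"gapmid",(P[4]+P[5])/2)
Q=rep([(304,69),(333,512)],.008);d=Q[1]-Q[0];print(Q,np.linalg.norm(d),np.degrees(np.arctan2(d[1],d[0])))
B=rep([(76,223),(290,226),(98,381),(302,384)],.010);d=(B[2]+B[3]-B[0]-B[1])/2;e=B[0]-B[1];print(B.mean(0),d,np.linalg.norm(d),np.linalg.norm(e),np.degrees(np.arctan2(d[1],d[0])))
E
```

```text
0.042 [567.1 234.6] len 190.2097345784396 w 84.09352342565819 83.45404607264626 yaw 96.84742553530673 gap 32.847218158412964 gapmid [577.2 140.9]
0.05 [563.5 232.1] len 185.60022076541665 w 82.05561375360364 81.4316333976217 yaw 96.8474255353067 gap 32.051203663381195 gapmid [573.3 140.6]
[[525.  130.3]
 [501.6 324.9]] 195.9388912888628 96.84290616624143
[567.5 234.1] [-8.2 69.3] 69.77276074693141 89.81077352039269 96.75669287129921
```

```bash
python3 -m crank '[[1,[0,0,0],[1.1,0,0]],[1,[0,-0.0026,-0.02],[0,0,0]],[1,[0,-0.0026,-0.035],[0,0,0]],[1,[0,-0.0026,-0.035],[0,0,0]],[1,[0,-0.0026,-0.035],[0,0,0]],[1,[0,-0.0027,-0.0393],[0,0,0]],[1,[0,0,0],[0,0,0]],[1,[0,0,0],[0,0,0]]]'
python3 -m crank '[[1,[0.02,0,0],[0,0,0]],[1,[0.03,0,0],[0,0,0]],[1,[0.03,0,0],[0,0,0]],[1,[0.03,0,0],[0,0,0]],[1,[0.03,0,0],[0,0,0]],[1,[0.01,0,0],[0,0,0]],[1,[0,0,0],[0,0,0]],[1,[0,0,0],[0,0,0]]]'
python3 - <<'E'
from h import *
s,R=toolR();print(np.degrees(np.arctan2(R[1,2],R[0,2])),s["tool_pos"]);d=np.array([.5669,.2358,0])-s["tool_pos"];print(R.T@d)
r=cam("wrist","pics/w6.png")
crop(cam("side"),190,130,330,250,5,"pics/s6.png")
crop(cam("scene"),350,200,490,310,5,"pics/sc6.png")
E
```

```text
time: 8.65
tool_pos: [0.5683, 0.2366, 0.2384]
tcp_rot: [-0.042, -0.705, -0.042, 0.707]
force: [-0.9, -1.1, -5.2]
finger_gap: 0.0493
time: 9.32
tool_pos: [0.5665, 0.2367, 0.0913]
tcp_rot: [0.043, 0.706, 0.043, -0.706]
force: [0.1, 0.3, -3.9]
finger_gap: 0.0489
-173.10123695796787 [0.56648059 0.23669183 0.09132337]
[ 0.09132345  0.00093792 -0.00027893]
```

View pics/w6.png

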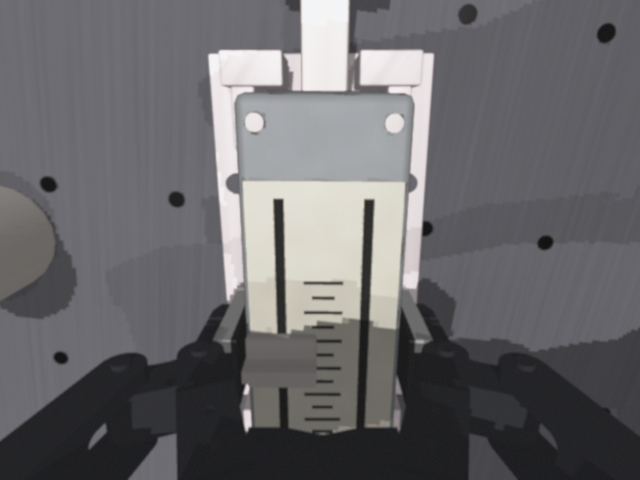

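View pics/s6.png

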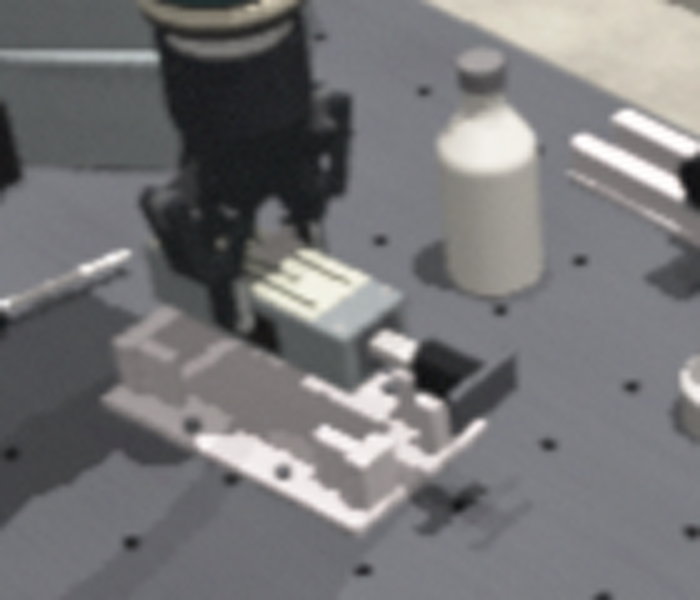

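View pics/sc6.png

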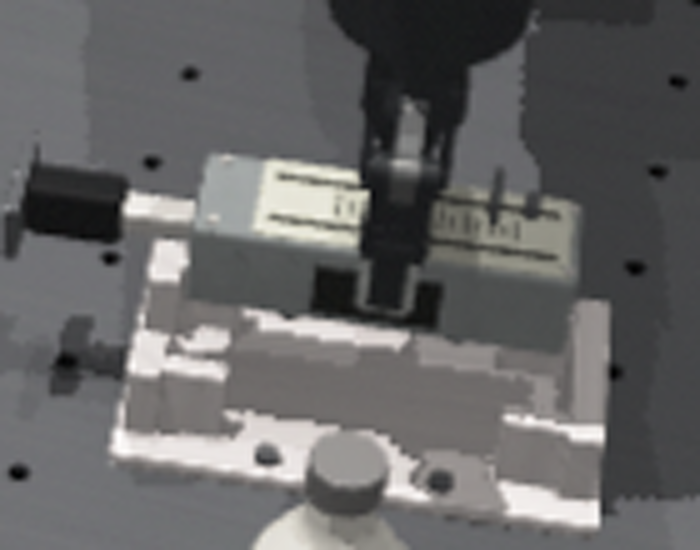

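```bash
python3 - <<'E'
from h import *
r=cam("wrist");s,R=toolR();p=s["tool_pos"];np.set_printoptions(suppress=True,precision=4)
crop(r,195,30,450,140,3,"pics/w7.png")
f=lambda u,v,z:R.T@(onz(r,u,v,z)-p)
print("gauge",f(236.5,95,.1075),f(412.5,95,.1075))
print("posts",[f(u,52,.042) for u in(220,283,361,422)])
print("base", f(210,54,.008),f(433,54,.008))
E
```

```text
gauge [-0.0155  0.0779 -0.024 ] [-0.0156  0.078   0.0236]
posts [array([ 0.0501,  0.0971, -0.0428]), array([ 0.05  ,  0.0971, -0.0169]), array([0.0499, 0.0971, 0.0151]), array([0.0499, 0.0971, 0.0401])]
base [ 0.0841  0.1006 -0.0556] [0.0838 0.1007 0.0532]
```

View pics/w7.png

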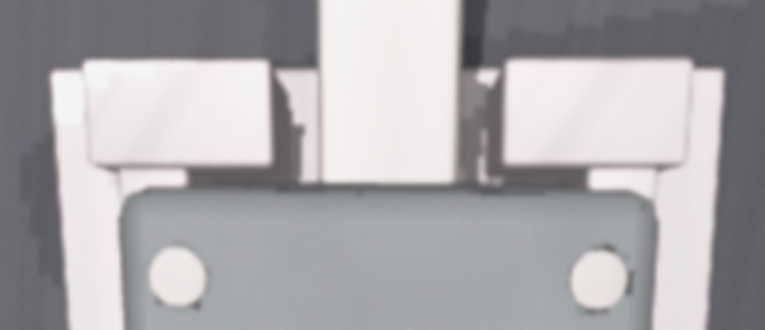

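```bash
python3 -m crank '[[1,[0.012,0,-0.0009],[0,0,0]],[1,[0.012,0,0],[0,0,0]],[1,[0.012,0,0],[0,0,0]],[1,[0.01,0,0],[0,0,0]],[1,[0,0,0],[0,0,0]],[1,[0,0,0],[0,0,0]]]'
python3 -m crank '[[1,[0.004,0,0],[0,0,0]],[1,[0.003,0,0],[0,0,0]],[1,[0,0,0],[0,0,0]]]'
python3 - <<'E'
from h import *
r=cam("wrist","pics/w8.png")
crop(cam("side"),190,130,330,250,5,"pics/s8.png")
crop(cam("scene"),350,200,490,310,5,"pics/sc8.png")
E
```

```text
time: 10.02
tool_pos: [0.5674, 0.2368, 0.0446]
tcp_rot: [-0.043, -0.706, -0.043, 0.706]
force: [0.8, -0.3, -4.3]
finger_gap: 0.0491
time: 10.27
tool_pos: [0.5673, 0.2368, 0.0371]
tcp_rot: [-0.043, -0.706, -0.043, 0.706]
force: [-0.4, -1.0, -5.3]
finger_gap: 0.0492
```

View pics/w8.png

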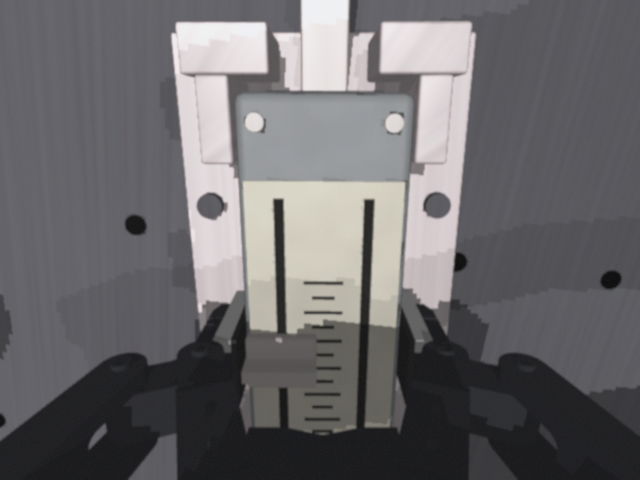

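View pics/s8.png

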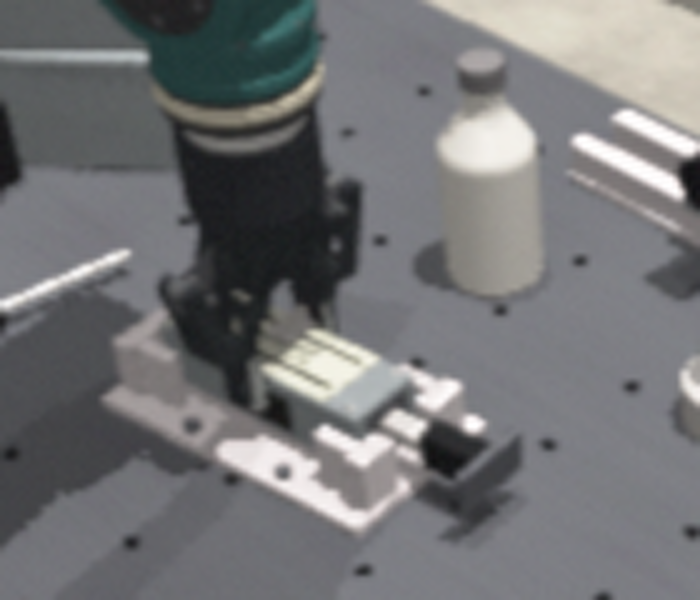

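View pics/sc8.png

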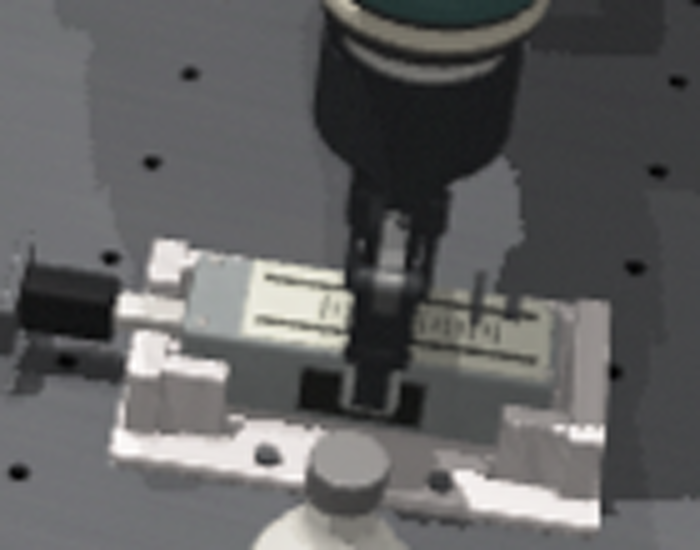

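The housing is entering the pocket cleanly between posts and cheeks, and the wrist view shows even gaps both sides. I'll lower it to contact.

```bash
python3 -m crank '[[1,[0.002,0,0],[0,0,0]],[1,[0.002,0,0],[0,0,0]],[1,[0,0,0],[0,0,0]]]'
python3 -m crank '[[1,[0.0015,0,0],[0,0,0]],[1,[0,0,0],[0,0,0]]]'
python3 -m crank '[[1,[0.0015,0,0],[0,0,0]],[1,[0,0,0],[0,0,0]]]'
```

```text
time: 10.67
tool_pos: [0.5672, 0.2368, 0.0329]
tcp_rot: [-0.043, -0.706, -0.043, 0.706]
force: [-0.6, -0.3, -5.2]
finger_gap: 0.0491
time: 10.83
tool_pos: [0.5673, 0.2368, 0.0319]
tcp_rot: [0.043, 0.706, 0.043, -0.706]
force: [-1.1, -0.4, -0.8]
finger_gap: 0.0494
time: 11.0
tool_pos: [0.5673, 0.2368, 0.0319]
tcp_rot: [0.043, 0.706, 0.043, -0.705]
force: [-8.4, -3.1, 21.9]
finger_gap: 0.0491
```

```bash
python3 -m crank '[[1,[-0.0015,0,0],[0,0,0]],[0.2,[0,0,0],[0,0,0]],[-0.2,[0,0,0],[0,0,0]],[-0.6,[0,0,0],[0,0,0]],[-1,[0,0,0],[0,0,0]],[-1,[0,0,0],[0,0,0]],[-1,[0,0,0],[0,0,0]],[-1,[0,0,0],[0,0,0]]]'
python3 -m crank '[[-1,[-0.015,0,0],[0,0,0]],[-1,[-0.03,0,0],[0,0,0]],[-1,[-0.035,0,0],[0,0,0]],[-1,[-0.035,0,0],[0,0,0]],[-1,[-0.035,0,0],[0,0,0]],[-1,[0,0,0],[0,0,0]],[-1,[0,0,0],[0,0,0]]]'
python3 - <<'E'
from h import *
import pickle
r=cam("wrist","pics/w9.png");pickle.dump((r,)+toolR(),open("w9.pkl","wb"));print(toolR()[0]["force"])
E
```

```text
time: 11.67
tool_pos: [0.5673, 0.2368, 0.0318]
tcp_rot: [0.043, 0.706, 0.043, -0.706]
force: [0.5, -0.2, 0.3]
finger_gap: 0.0856
time: 12.25
tool_pos: [0.5682, 0.2371, 0.1836]
tcp_rot: [0.042, 0.707, 0.043, -0.705]
force: [-0.3, -0.1, -1.0]
finger_gap: 0.0855
[-0.29997126 -0.29787607 -0.4037512 ]
```

View pics/w9.png

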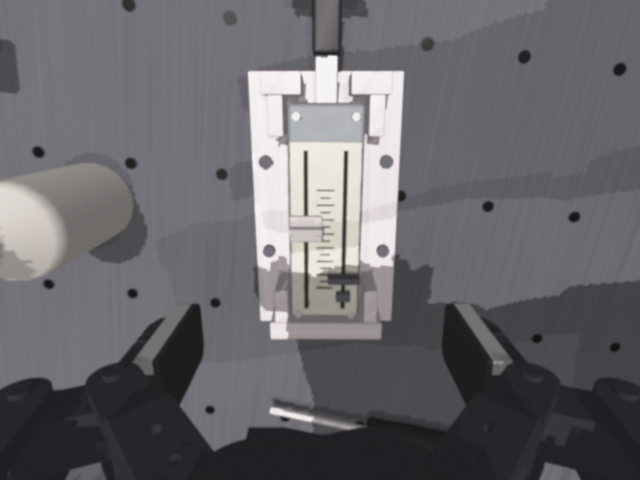

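Seated squarely, stem between the posts and handle beyond. The marker is at (306,228) and the pointer at (343,279). Zooming in to measure both.

```bash
python3 - <<'E'
from h import *
import pickle
r,s,R=pickle.load(open("w9.pkl","rb"))
crop(r,280,195,370,325,4.6,"pics/w9c.png")
E
```

```text
(no output)
```

View pics/w9c.png

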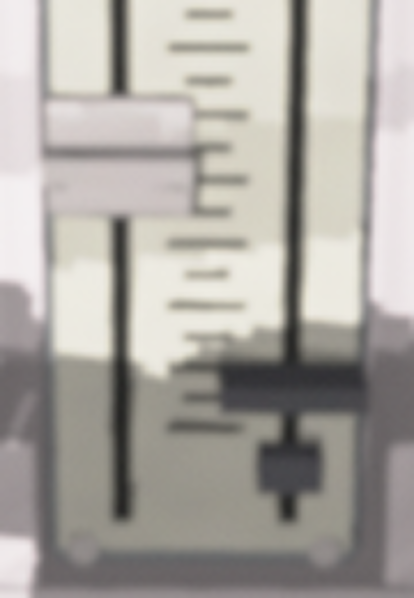

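```bash
python3 -m crank '[[-1,[0.015,-0.03,0],[0,0,0]],[-1,[0.015,-0.03,0],[0,0,0]],[-1,[0.01,-0.015,0],[0,0,0]],[-1,[0,0,0],[0,0,0]],[-1,[0,0,0],[0,0,0]]]'
python3 - <<'E'
from h import *
import pickle
r=cam("wrist","pics/w10.png");pickle.dump((r,)+toolR(),open("w10.pkl","wb"))
V=r["view"];print(-V[:3,:3].T@V[:3,3])
E
```

```text
time: 12.72
tool_pos: [0.5574, 0.3113, 0.1402]
tcp_rot: [-0.044, -0.705, -0.043, 0.707]
force: [0.2, 0.2, -0.2]
finger_gap: 0.0852
[0.56739796 0.23847925 0.2720355 ]
```

View pics/w10.png

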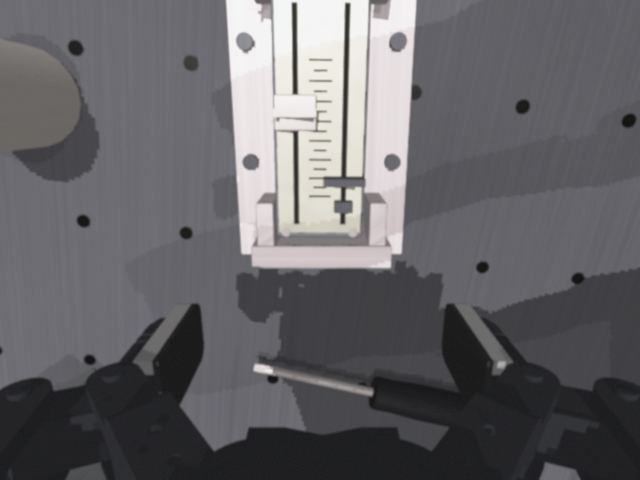

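```bash
python3 - <<'E'
from h import *
import pickle
r,s,R=pickle.load(open("w10.pkl","rb"))
crop(r,262,80,382,242,3.6,"pics/w10c.png")
r2=pickle.load(open("w9.pkl","rb"))[0]
crop(r2,280,205,370,255,8,"pics/w9d.png")
E
```

```text
(no output)
```

View pics/w10c.png

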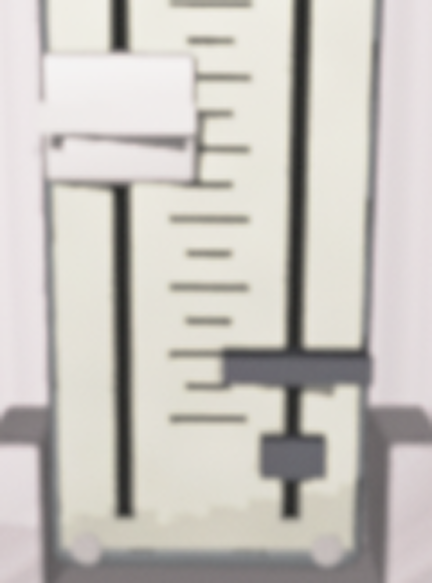

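View pics/w9d.png

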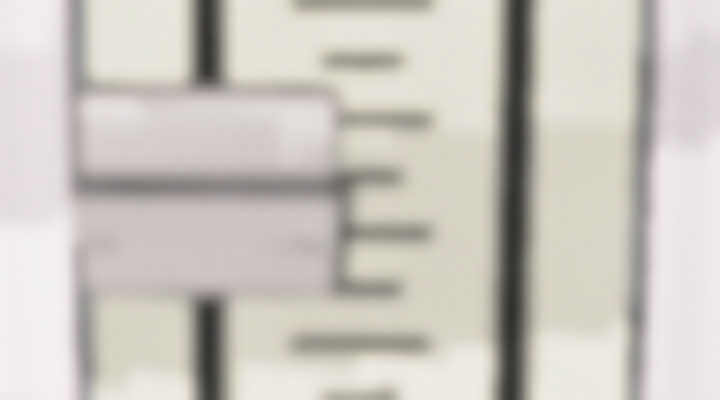

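```bash
python3 - <<'E'
from h import *
import pickle
a,_,_=pickle.load(open("w9.pkl","rb"));b,_,_=pickle.load(open("w10.pkl","rb"))
c=np.array([.5675,.2342,.008]);y=np.radians(96.84);ex=np.array([np.cos(y),np.sin(y),0])
def X(r,u,v,z): return 1000*ex@(onz(r,u,v,z)-c)
for n,ua,va,ub,vb in (("m front",306,216.1,295,94.7),("m line",306,227.9,295,118.9),("m end",306,241.9,295,131.1),("p front",343,275,344,177.2),("p end",343,284.3,344,186.9),("dog front",343,291,343,201),("tick low",325,195+427/4.6,319,80+418/3.6),("tick hi",325,195+244/4.6,319,80+219/3.6)):
    print(n,[(z,round(X(a,ua,va,z),1),round(X(b,ub,vb,z),1)) for z in(.048,.051,.055,.060)])
print("gauge -x end",X(a,326,104,.048),"+x end",X(a,325,195+553/4.6,.048),X(b,318,80+550/3.6,.048))
E
```

```text
m front [(0.048, np.float64(-3.3), np.float64(-4.4)), (0.051, np.float64(-4.1), np.float64(-4.3)), (0.055, np.float64(-5.1), np.float64(-4.1)), (0.06, np.float64(-6.3), np.float64(-4.0))]
m line [(0.048, np.float64(5.0), np.float64(7.7)), (0.051, np.float64(4.1), np.float64(7.6)), (0.055, np.float64(3.0), np.float64(7.6)), (0.06, np.float64(1.6), np.float64(7.5))]
m end [(0.048, np.float64(15.0), np.float64(13.9)), (0.051, np.float64(14.0), np.float64(13.8)), (0.055, np.float64(12.7), np.float64(13.6)), (0.06, np.float64(11.1), np.float64(13.4))]
p front [(0.048, np.float64(39.4), np.float64(38.5)), (0.051, np.float64(38.2), np.float64(38.0)), (0.055, np.float64(36.5), np.float64(37.4)), (0.06, np.float64(34.5), np.float64(36.6))]
p end [(0.048, np.float64(46.5), np.float64(43.9)), (0.051, np.float64(45.2), np.float64(43.3)), (0.055, np.float64(43.4), np.float64(42.6)), (0.06, np.float64(41.3), np.float64(41.7))]
dog front [(0.048, np.float64(51.7), np.float64(51.8)), (0.051, np.float64(50.3), np.float64(51.2)), (0.055, np.float64(48.5), np.float64(50.3)), (0.06, np.float64(46.2), np.float64(49.3))]
tick low [(0.048, np.float64(49.3), np.float64(49.1)), (0.051, np.float64(47.9), np.float64(48.5)), (0.055, np.float64(46.1), np.float64(47.7)), (0.06, np.float64(43.9), np.float64(46.7))]
tick hi [(0.048, np.float64(19.4), np.float64(19.0)), (0.051, np.float64(18.4), np.float64(18.8)), (0.055, np.float64(17.0), np.float64(18.5)), (0.06, np.float64(15.4), np.float64(18.2))]
gauge -x end -75.4566243545681 +x end 70.9478565718822 70.3937367244089
```

```bash
python3 - <<'E'
from h import *
r=cam("scene")
for off in(.026,.036):
  for z in (.008,.015,.02,.03): print(off,z,proj(r,[.5673+off,.2368+.12*off,z]).round(1))
a=np.array
c=a([.5675,.2342]);y=np.radians(96.84);ex=a([np.cos(y),np.sin(y)])
print("handle est",c+ex*(-.1255))
# handle in the scene/side
crop(r,335,205,455,305,6,"pics/sc11.png");crop(cam("side"),230,170,330,260,6,"pics/s11.png")
print(telemetry.read_state()["tool_pos"])
E
```

```text
0.026 0.008 [422.7 287.6]
0.026 0.015 [423.  285.2]
0.026 0.02 [423.3 283.5]
0.026 0.03 [423.8 279.9]
0.036 0.008 [422.2 291.1]
0.036 0.015 [422.6 288.6]
0.036 0.02 [422.8 286.9]
0.036 0.03 [423.4 283.4]
handle est [0.58244669 0.10959323]
[0.55859083 0.31041824 0.14206678]
```

View pics/sc11.png

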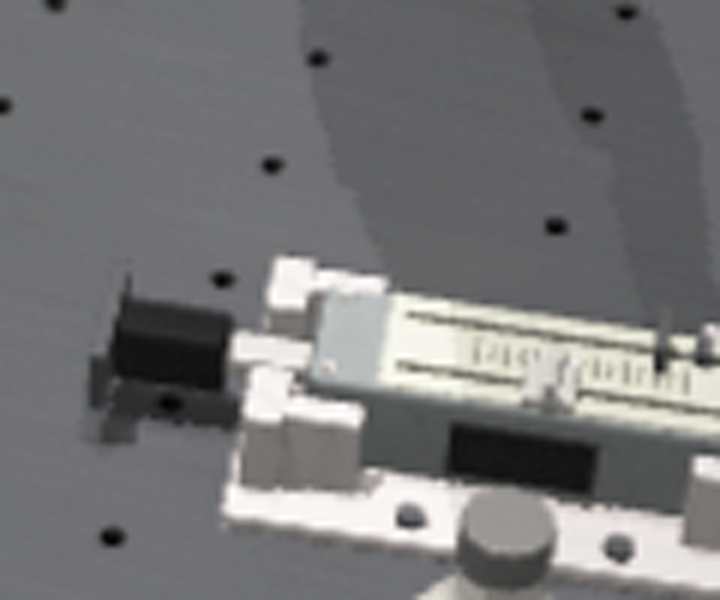

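View pics/s11.png

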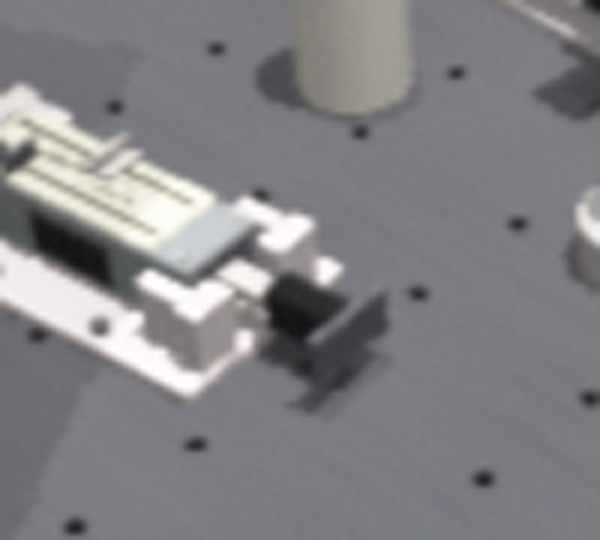

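```bash
python3 -m crank '[[-1,[0,0.025,0],[0,0,0]],[-1,[0,0.035,0],[0,0,0]],[-1,[0,0.035,0],[0,0,0]],[-1,[0,0.035,0],[0,0,0]],[-1,[0,0.035,0],[0,0,0]],[-1,[0,0.035,0],[0,0,0]],[-1,[0,0,0],[0,0,0]],[-1,[0,0,0],[0,0,0]]]'
python3 - <<'E'
from h import *
import pickle
s,R=toolR();print(np.degrees(np.arctan2(R[1,2],R[0,2])),R.T@(np.array([.5824,.1096,.025])-s["tool_pos"]))
r=cam("wrist","pics/w12.png");pickle.dump((r,s,R),open("w12.pkl","wb"))
E
```

```text
time: 13.53
tool_pos: [0.5828, 0.1103, 0.1424]
tcp_rot: [0.041, 0.706, 0.041, -0.706]
force: [-0.3, -0.4, -0.4]
finger_gap: 0.0851
-173.306971225537 [0.11739275 0.00063239 0.00054245]
```

View pics/w12.png

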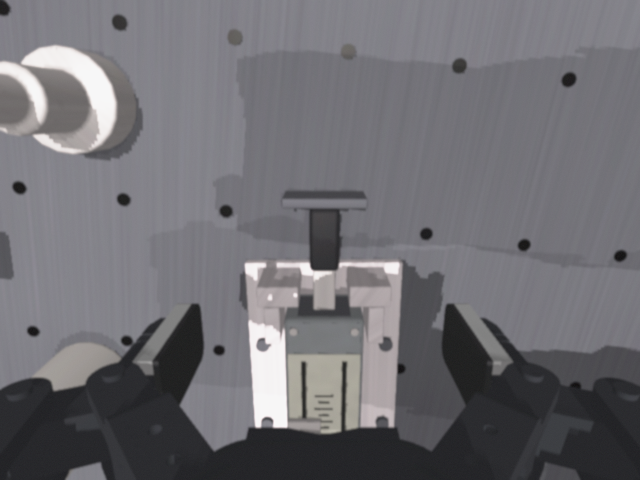

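```bash
python3 - <<'E'
from h import *
import pickle
r,s,R=pickle.load(open("w12.pkl","rb"))
f=lambda u,v,z:(R.T@(onz(r,u,v,z)-s["tool_pos"])).round(4)
print("block inner end",f(310,269.5,.043),f(341,269.5,.043),"outer",f(309,209,.043),f(342,209,.043),"flange",f(282,196,.043),f(367,196,.043),"post outer",f(258,270,.042),f(390,270,.042),"stem",f(313,285,.035),f(334,285,.035))
E
```

```text
block inner end [ 0.0994 -0.0181 -0.008 ] [ 0.0994 -0.018   0.0109] outer [ 0.0994  0.0196 -0.0083] [0.0994 0.0196 0.0109] flange [ 0.0994  0.0272 -0.0237] [0.0994 0.0273 0.0252] post outer [ 0.1004 -0.0188 -0.0397] [ 0.1004 -0.0187  0.0408] stem [ 0.1074 -0.0318 -0.0064] [ 0.1074 -0.0318  0.007 ]
```

```bash
python3 -m crank '[[-1,[0.02,0.0008,0.001],[0,0,0]],[-1,[0.03,0,0],[0,0,0]],[-1,[0.03,0,0],[0,0,0]],[-1,[0.02,0,0],[0,0,0]],[-1,[0.012,0,0],[0,0,0]],[-1,[0,0,0],[0,0,0]],[-1,[0,0,0],[0,0,0]]]'
python3 - <<'E'
from h import *
s,R=toolR();print(R.T@(np.array([.5824,.1096,.025])-s["tool_pos"]),s["force"])
r=cam("wrist","pics/w13.png");crop(cam("side"),230,130,350,250,5,"pics/s13.png")
E
```

```text
time: 14.17
tool_pos: [0.5812, 0.1125, 0.0299]
tcp_rot: [-0.043, -0.706, -0.043, 0.706]
force: [0.0, -0.5, -0.1]
finger_gap: 0.0852
[ 0.00491724  0.00305404 -0.00082818] [ 0.0309391  -0.51003764 -0.1185654 ]
```

View pics/w13.png

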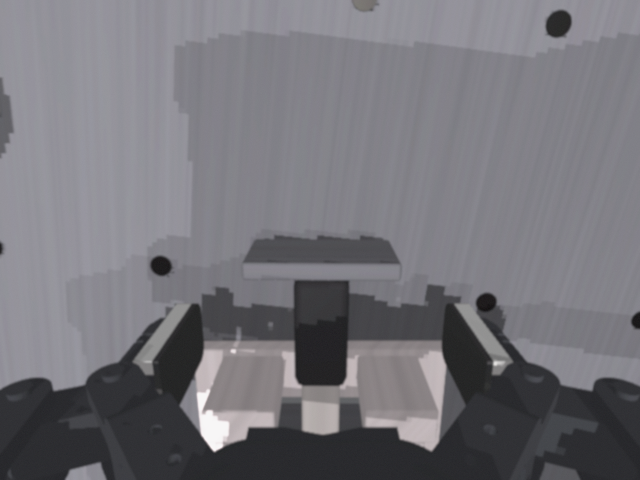

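View pics/s13.png

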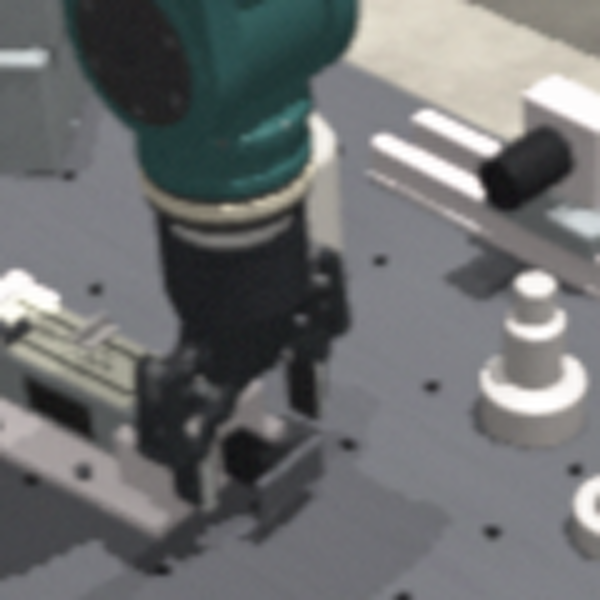

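```bash
python3 -m crank '[[-1,[0.0045,0.0045,0],[0,0,0]],[-1,[0,0,0],[0,0,0]],[0,[0,0,0],[0,0,0]],[0.4,[0,0,0],[0,0,0]],[1,[0,0,0],[0,0,0]],[1,[0,0,0],[0,0,0]],[1,[0,0,0],[0,0,0]],[1,[0,0,0],[0,0,0]]]' 40
python3 -m crank '[[1,[0,0,0],[0,0,0]],[1,[0,0,0],[0,0,0]],[1,[0,0,0],[0,0,0]]]' 60
python3 - <<'E'
from h import *
r=cam("wrist","pics/w14.png");crop(cam("side"),230,130,350,250,5,"pics/s14.png")
s,R=toolR();print(s["tool_pos"],R.T@s["force"])
E
```

```text
time: 14.93
tool_pos: [0.5822, 0.1074, 0.0254]
tcp_rot: [0.043, 0.706, 0.043, -0.706]
force: [-0.1, 1.4, 2.8]
finger_gap: 0.0172
time: 15.18
tool_pos: [0.5822, 0.1074, 0.0255]
tcp_rot: [0.043, 0.706, 0.043, -0.706]
force: [0.7, -0.3, 3.4]
finger_gap: 0.0174
[0.58223216 0.10737182 0.02542647] [-3.59059533 -0.851084   -2.03289683]
```

View pics/w14.png

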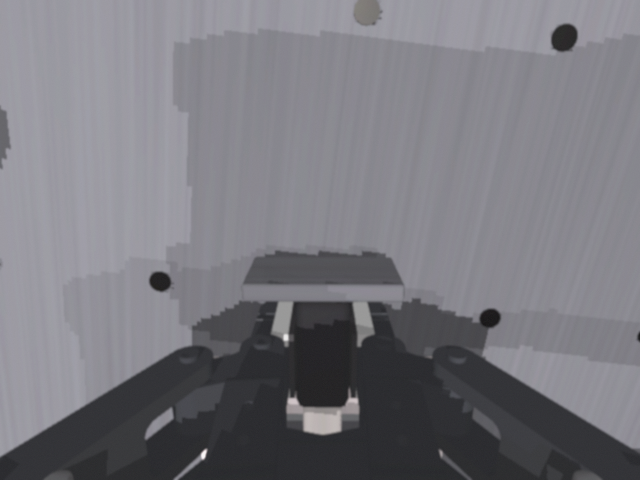

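View pics/s14.png

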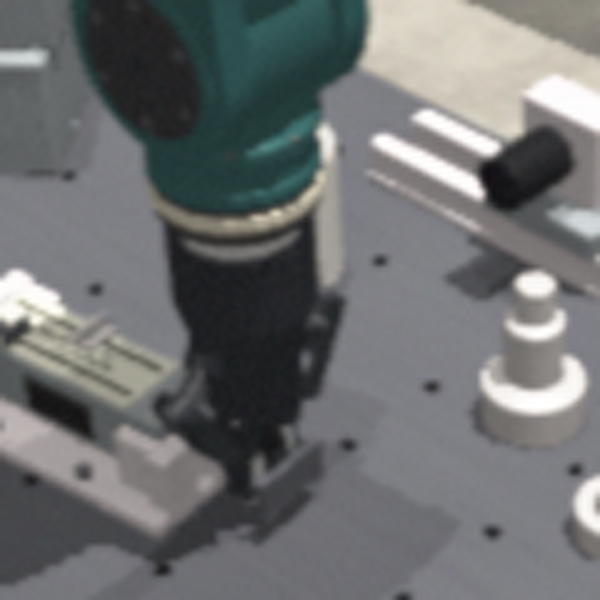

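```bash
python3 -m crank '[[1,[0,0.001,0],[0,0,0]],[1,[0,0.001,0],[0,0,0]],[1,[0,0.001,0],[0,0,0]]]' 60 | grep -E "pos|force"
for i in 1 2 3 4; do :; done
python3 -m crank '[[1,[0,0.001,0],[0,0,0]],[1,[0,0,0],[0,0,0]]]' | grep -E "pos|force"
python3 -m crank '[[1,[0,0.001,0],[0,0,0]],[1,[0,0,0],[0,0,0]]]' | grep -E "pos|force"
python3 -m crank '[[1,[0,0.001,0],[0,0,0]],[1,[0,0,0],[0,0,0]]]' | grep -E "pos|force"
python3 -m crank '[[1,[0,0.002,0],[0,0,0]],[1,[0,0.002,0],[0,0,0]],[1,[0,0,0],[0,0,0]]]' | grep -E "pos|force"
python3 -m crank '[[1,[0,0.005,0],[0,0,0]],[1,[0,0.005,0],[0,0,0]],[1,[0,0,0],[0,0,0]]]' | grep -E "pos|force"
python3 -m crank '[[1,[0,0.005,0],[0,0,0]],[1,[0,0.005,0],[0,0,0]],[1,[0,0,0],[0,0,0]]]' | grep -E "pos|force"
```

```text
tool_pos: [0.5825, 0.1047, 0.0254]
force: [1.0, 4.9, 3.6]
tool_pos: [0.5826, 0.1035, 0.0254]
force: [1.9, 5.3, 3.4]
tool_pos: [0.5828, 0.1026, 0.0254]
force: [1.8, 4.7, 3.9]
tool_pos: [0.5829, 0.1016, 0.0253]
force: [0.6, 4.2, 3.2]
tool_pos: [0.5831, 0.0975, 0.0253]
force: [0.1, 5.3, 4.1]
tool_pos: [0.5842, 0.0874, 0.0253]
force: [-0.2, 6.1, 4.9]
tool_pos: [0.5854, 0.0777, 0.0252]
force: [-0.7, 5.9, 4.0]
```

```bash
python3 - <<'E'
from h import *
crop(cam("side"),200,140,340,250,5.5,"pics/s15.png");crop(cam("scene"),340,190,480,300,5.5,"pics/sc15.png");cam("wrist","pics/w15.png")
s,R=toolR();print(s["tool_pos"],R.T@s["force"])
E
```

```text
[0.58534712 0.0780618  0.02526488] [-4.40501466 -6.71450686 -0.1961361 ]
```

View pics/s15.png

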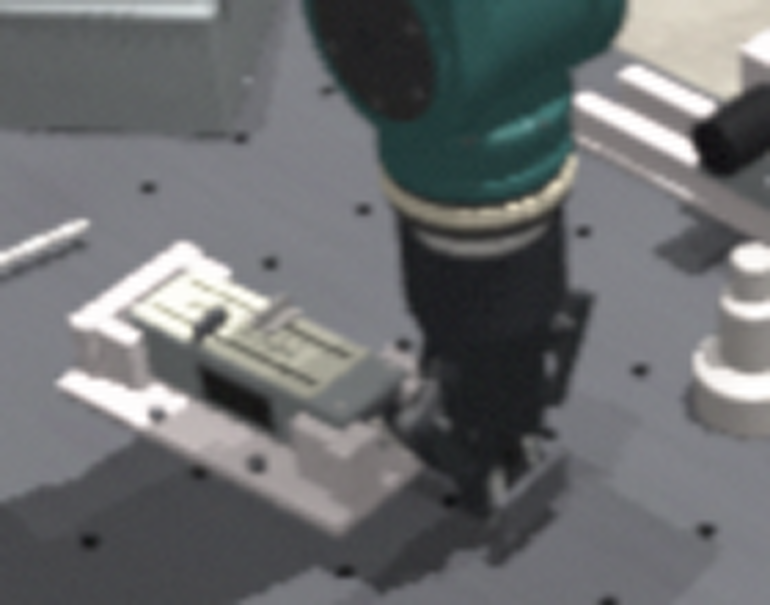

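View pics/sc15.png

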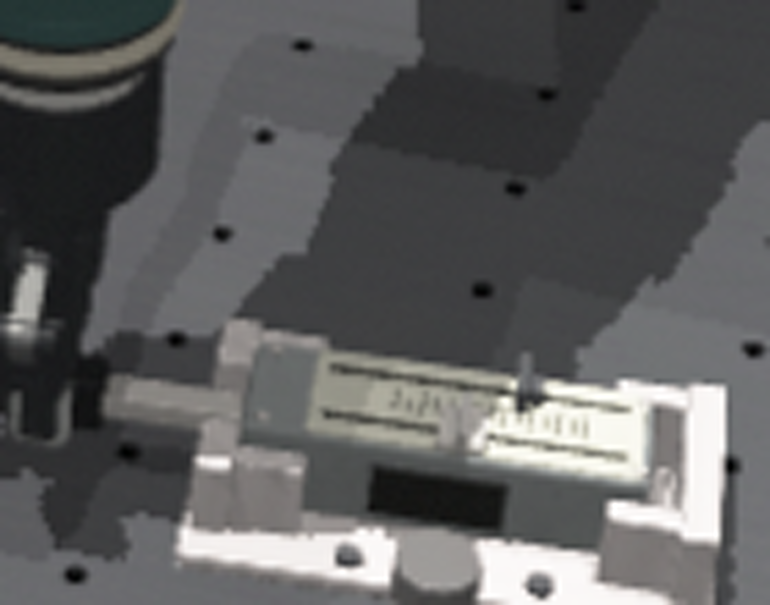

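```bash
python3 -m crank '[[1,[0,0.004,0],[0,0,0]],[1,[0,0.004,0],[0,0,0]],[1,[0,0.004,0],[0,0,0]],[1,[0,0.002,0],[0,0,0]],[1,[0,0,0],[0,0,0]],[1,[0,0,0],[0,0,0]],[1,[0,0,0],[0,0,0]]]'
python3 - <<'E'
from h import *
import pickle
a=cam("side");b=cam("scene");pickle.dump((a,b),open("p16.pkl","wb"))
crop(a,205,170,285,230,9,"pics/s16.png");crop(b,375,240,475,290,8,"pics/sc16.png")
s,R=toolR();print(s["tool_pos"],R.T@s["force"])
E
```

```text
time: 17.52
tool_pos: [0.587, 0.0645, 0.0252]
tcp_rot: [-0.042, -0.706, -0.044, 0.706]
force: [-0.4, 9.3, 3.2]
finger_gap: 0.0166
[0.58692556 0.06455314 0.02519721] [-3.05083847 -9.66133606 -1.09168601]
```

View pics/s16.png

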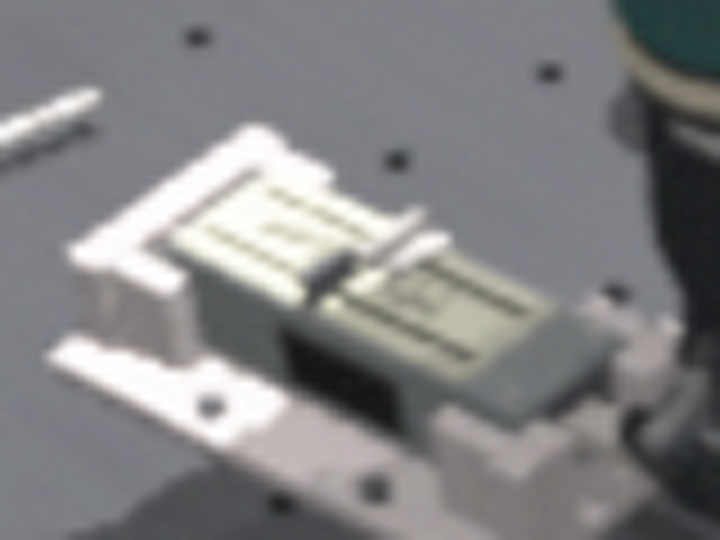

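View pics/sc16.png

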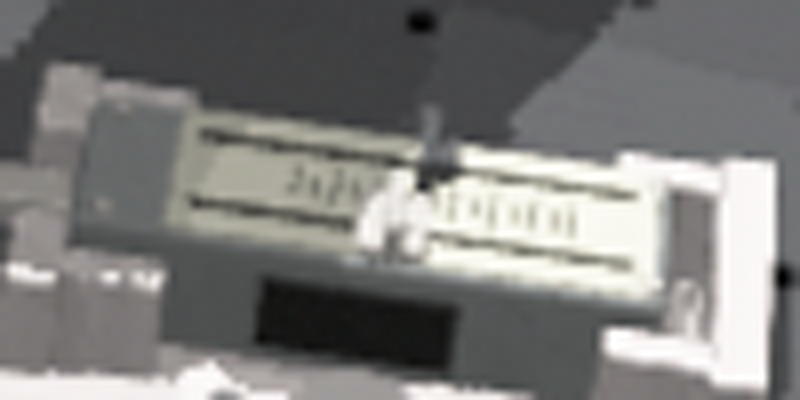

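```bash
python3 -m crank '[[1,[0,-0.003,0],[0,0,0]],[1,[0,-0.005,0],[0,0,0]],[1,[0,-0.005,0],[0,0,0]],[1,[0,-0.005,0],[0,0,0]],[1,[0,-0.005,0],[0,0,0]],[1,[0,-0.005,0],[0,0,0]],[1,[0,-0.005,0],[0,0,0]],[1,[0,-0.003,0],[0,0,0]]]'
python3 -m crank '[[1,[0,-0.002,0],[0,0,0]],[1,[0,-0.002,0],[0,0,0]],[1,[0,0,0],[0,0,0]],[1,[0,0,0],[0,0,0]]]'
python3 -m crank '[[1,[0,-0.001,0],[0,0,0]],[1,[0,-0.001,0],[0,0,0]],[1,[0,0,0],[0,0,0]]]'
```

```text
time: 18.28
tool_pos: [0.5827, 0.1, 0.0253]
tcp_rot: [-0.043, -0.706, -0.043, 0.706]
force: [-1.6, 3.3, 6.0]
finger_gap: 0.0171
time: 18.62
tool_pos: [0.5825, 0.1029, 0.0254]
tcp_rot: [-0.043, -0.706, -0.042, 0.706]
force: [-0.9, -0.9, 6.2]
finger_gap: 0.0167
time: 18.87
tool_pos: [0.5824, 0.1043, 0.0254]
tcp_rot: [0.043, 0.706, 0.041, -0.706]
force: [1.0, -6.0, 5.4]
finger_gap: 0.0169
```

```bash
python3 -m crank '[[0.4,[0,0,0],[0,0,0]],[-0.2,[0,0,0],[0,0,0]],[-1,[0,0,0],[0,0,0]],[-1,[0,0,0],[0,0,0]],[-1,[-0.02,0,0],[0,0,0]],[-1,[-0.035,0,0],[0,0,0]],[-1,[-0.035,0,0],[0,0,0]],[-1,[-0.03,0,0],[0,0,0]]]'
python3 -m crank '[[-1,[0,-0.03,0],[0,0,0]],[-1,[0,-0.037,0],[0,0,0]],[-1,[0,-0.037,0],[0,0,0]],[-1,[0,-0.037,0],[0,0,0]],[-1,[0,-0.037,0],[0,0,0]],[-1,[0,-0.03,0],[0,0,0]],[-1,[0,0,0],[0,0,0]],[-1,[0,0,0],[0,0,0]]]'
python3 - <<'E'
from h import *
import pickle
r=cam("wrist","pics/w17.png");pickle.dump((r,)+toolR(),open("w17.pkl","wb"))
crop(r,262,80,382,242,3.6,"pics/w17c.png")
E
```

```text
time: 19.53
tool_pos: [0.5821, 0.1054, 0.1473]
tcp_rot: [0.043, 0.706, 0.043, -0.706]
force: [0.1, 0.3, 0.4]
finger_gap: 0.0854
time: 20.2
tool_pos: [0.5566, 0.3132, 0.1449]
tcp_rot: [-0.044, -0.706, -0.043, 0.706]
force: [0.7, -1.3, -0.4]
finger_gap: 0.0852
```

View pics/w17.png

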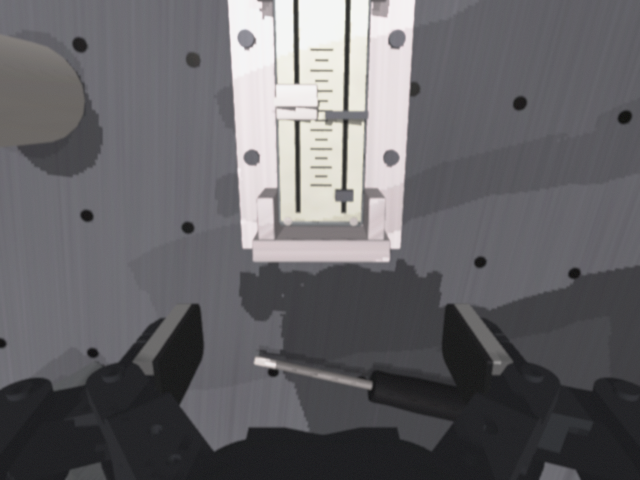

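View pics/w17c.png

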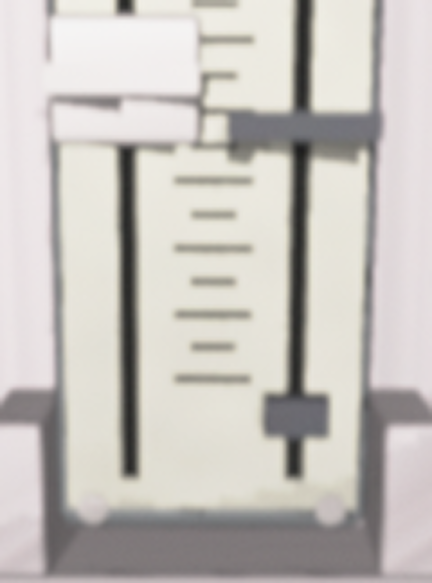

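```bash
python3 - <<'E'
from h import *
import pickle
b,s,R=pickle.load(open("w17.pkl","rb"))
c=np.array([.5675,.2342,.008]);y=np.radians(96.84);ex=np.array([np.cos(y),np.sin(y),0])
X=lambda u,cr,z: round(1000*ex@(onz(b,u,80+cr/3.6,z)-c),2)
um,up,ut=296,346,321
print("foot",X(um,15,.051),X(um,145,.051),"plate trailing top",X(um,97,.06),"pointer",X(up,113,.06),X(up,141,.06))
print("ticks",[X(ut,v,.048) for v in(39,76,110,145,180,214,247,281,314,346,378)])
print("dog",X(344,395,.056),X(344,437,.056))
V=b["view"];C=-V[:3,:3].T@V[:3,3];print("cam x",1000*ex@(C-c),C[2])
# edge profile along columns
g=cv2.cvtColor(b["frame"],cv2.COLOR_BGR2GRAY)
print(g[80:125,290:302].mean(1).round().astype(int)); print(g[105:125,350:362].mean(1).round().astype(int))
E
```

```text
foot -7.57 10.52 plate trailing top 3.83 pointer 5.86 9.67
ticks [np.float64(-4.5), np.float64(0.67), np.float64(5.49), np.float64(10.51), np.float64(15.6), np.float64(20.61), np.float64(25.53), np.float64(30.67), np.float64(35.72), np.float64(40.68), np.float64(45.71)]
dog 46.87 53.37
cam x 6.170076333251175 0.27658769886896767
[163 164 168 180 206 232 242 243 244 243 243 242 242 241 241 240 240 240
 240 239 239 239 239 239 236 224 189 167 177 193 213 229 233 235 234 233
 232 228 215 177 149 145 153 158 160]
[234 234 234 234 230 212 169 132 118 116 117 117 116 115 114 117 125 135
 149 179]
```

Checks from above: the slide is home and the pointer reads 37.9 mm against the tick scale. The marker is at about 44.0 mm, so it is roughly 6 mm short as intended. I'll regrip the handle for the calibrated final pull of about 45.3 mm, including 1.8 mm of slack.

```bash
python3 -m crank '[[-1,[0,0.03,0],[0,0,0]],[-1,[0,0.037,0],[0,0,0]],[-1,[0,0.037,0],[0,0,0]],[-1,[0,0.037,0],[0,0,0]],[-1,[0,0.037,0],[0,0,0]],[-1,[0,0.03,0],[0,0,0]],[-1,[0,0,0],[0,0,0]],[-1,[0,0,0],[0,0,0]]]'
python3 -m crank '[[-1,[0.02,0,0],[0,0,0]],[-1,[0.03,0,0],[0,0,0]],[-1,[0.03,0,0],[0,0,0]],[-1,[0.02,0,0],[0,0,0]],[-1,[0.015,0,0],[0,0,0]],[-1,[0,0,0],[0,0,0]],[-1,[0,0,0],[0,0,0]]]'
python3 - <<'E'
from h import *
s,R=toolR();print(np.degrees(np.arctan2(R[1,2],R[0,2])),R.T@(np.array([.5824,.1043,.0254])-s["tool_pos"]),s["force"])
r=cam("wrist","pics/w18.png")
E
```

```text
time: 20.92
tool_pos: [0.5823, 0.1028, 0.1454]
tcp_rot: [-0.041, -0.706, -0.041, 0.706]
force: [-0.2, 0.3, -0.6]
finger_gap: 0.0855
time: 21.5
tool_pos: [0.5818, 0.1057, 0.0302]
tcp_rot: [-0.043, -0.705, -0.043, 0.706]
force: [-0.4, -0.4, 0.2]
finger_gap: 0.0856
-173.06213902529896 [ 0.00479532  0.00150411 -0.0004687 ] [-0.42616036 -0.38014944  0.23515586]
```

View pics/w18.png

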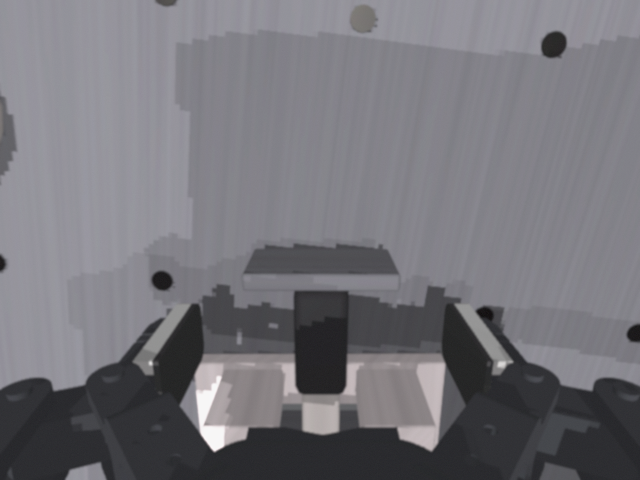

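The handle is centred between the fingers with the block at columns 295–349. I'll correct the last few mm and close.

```bash
python3 -m crank '[[-1,[0.0047,0.0012,0],[0,0,0]],[-1,[0,0,0],[0,0,0]],[0,[0,0,0],[0,0,0]],[0.4,[0,0,0],[0,0,0]],[1,[0,0,0],[0,0,0]],[1,[0,0,0],[0,0,0]],[1,[0,0,0],[0,0,0]],[1,[0,0,0],[0,0,0]]]' 40
python3 -m crank '[[1,[0,0,0],[0,0,0]],[1,[0,0,0],[0,0,0]],[1,[0,0,0],[0,0,0]]]' 60
python3 - <<'E'
from h import *
r=cam("wrist","pics/w19.png")
s,R=toolR();print(s["tool_pos"].round(5),R.T@s["force"])
E
```

```text
time: 22.22
tool_pos: [0.5825, 0.1042, 0.0257]
tcp_rot: [0.043, 0.706, 0.043, -0.706]
force: [-0.9, 1.0, 3.6]
finger_gap: 0.0171
time: 22.47
tool_pos: [0.5825, 0.1041, 0.0257]
tcp_rot: [0.043, 0.706, 0.043, -0.706]
force: [-0.7, 0.2, 4.3]
finger_gap: 0.0171
[0.58247 0.10414 0.02572] [-3.91403021 -0.25890373  0.40503205]
```

View pics/w19.png

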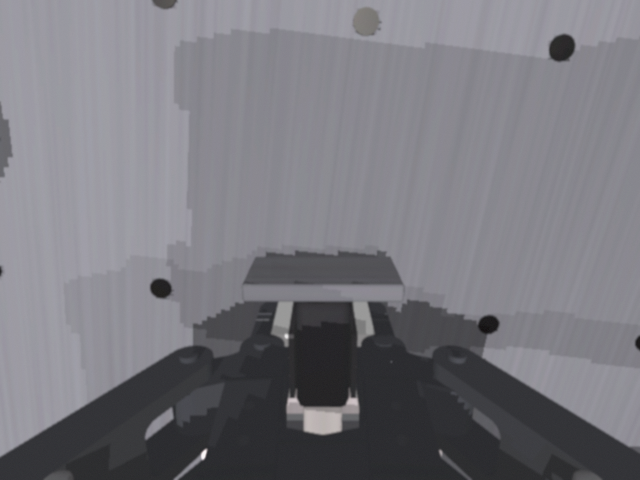

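The flange sits at the same image rows as in the first grip, so both estimates agree: draw to TCP y ≈ 0.059.

```bash
python3 -m crank '[[1,[0,0.003,0],[0,0,0]],[1,[0,0.005,0],[0,0,0]],[1,[0,0.006,0],[0,0,0]],[1,[0,0.006,0],[0,0,0]],[1,[0,0.006,0],[0,0,0]],[1,[0,0.006,0],[0,0,0]],[1,[0,0.004,0],[0,0,0]],[1,[0,0.002,0],[0,0,0]]]'
python3 -m crank '[[1,[0,0.002,0],[0,0,0]],[1,[0,0,0],[0,0,0]],[1,[0,0,0],[0,0,0]]]'
```

```text
time: 23.18
tool_pos: [0.5869, 0.067, 0.0255]
tcp_rot: [0.042, 0.706, 0.044, -0.706]
force: [-0.4, 9.7, 3.2]
finger_gap: 0.0171
time: 23.43
tool_pos: [0.5871, 0.0652, 0.0255]
tcp_rot: [0.042, 0.706, 0.044, -0.706]
force: [-0.5, 9.7, 1.9]
finger_gap: 0.0176
```

```bash
python3 -m crank '[[1,[0,0.002,0],[0,0,0]],[1,[0,0.002,0],[0,0,0]],[1,[0,0.001,0],[0,0,0]],[1,[0,0,0],[0,0,0]],[1,[0,0,0],[0,0,0]]]'
python3 -m crank '[[1,[0,0.001,0],[0,0,0]],[1,[0,0,0],[0,0,0]],[1,[0,0,0],[0,0,0]],[1,[0,0,0],[0,0,0]]]'
python3 - <<'E'
from h import *
a=cam("side");b=cam("scene")
crop(a,205,170,285,230,9,"pics/s20.png");crop(b,375,240,475,290,8,"pics/sc20.png")
E
```

```text
time: 23.85
tool_pos: [0.5877, 0.0605, 0.0255]
tcp_rot: [0.042, 0.706, 0.044, -0.706]
force: [0.0, 10.2, 3.3]
finger_gap: 0.017
time: 24.18
tool_pos: [0.5878, 0.0596, 0.0255]
tcp_rot: [0.042, 0.706, 0.044, -0.706]
force: [0.0, 11.3, 1.9]
finger_gap: 0.0171
```

View pics/s20.png

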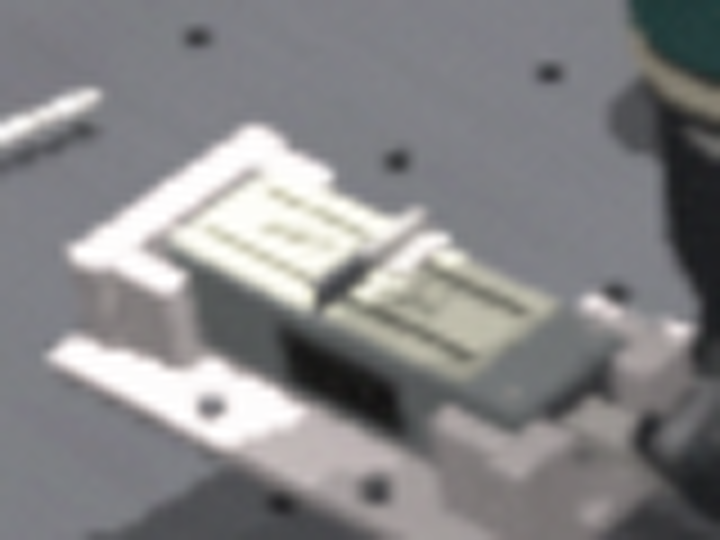

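View pics/sc20.png

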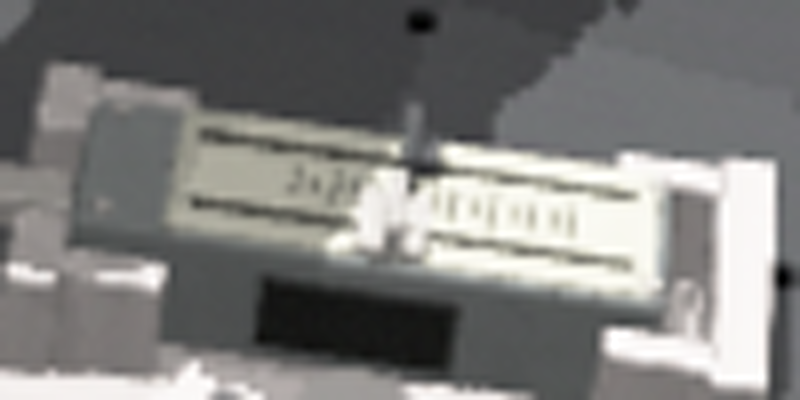

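Side view: pointer and marker now form one straight line from (325,290) to (420,215), estimated about 1 mm short. I'll add a small nudge, hold, then ease it home.

```bash
python3 -m crank '[[1,[0,0.0006,0],[0,0,0]],[1,[0,0,0],[0,0,0]],[1,[0,0,0],[0,0,0]],[1,[0,0,0],[0,0,0]]]' | grep pos
python3 -m crank '[[1,[0,-0.003,0],[0,0,0]],[1,[0,-0.005,0],[0,0,0]],[1,[0,-0.005,0],[0,0,0]],[1,[0,-0.005,0],[0,0,0]],[1,[0,-0.005,0],[0,0,0]],[1,[0,-0.005,0],[0,0,0]],[1,[0,-0.005,0],[0,0,0]],[1,[0,-0.005,0],[0,0,0]]]'
python3 -m crank '[[1,[0,-0.003,0],[0,0,0]],[1,[0,-0.002,0],[0,0,0]],[1,[0,-0.0015,0],[0,0,0]],[1,[0,-0.0015,0],[0,0,0]],[1,[0,0,0],[0,0,0]],[1,[0,0,0],[0,0,0]]]'
```

```text
tool_pos: [0.5879, 0.0591, 0.0255]
time: 25.28
tool_pos: [0.5834, 0.0961, 0.0256]
tcp_rot: [0.042, 0.706, 0.043, -0.706]
force: [-0.1, 4.3, 4.3]
finger_gap: 0.0171
time: 25.78
tool_pos: [0.5827, 0.1026, 0.0257]
tcp_rot: [0.043, 0.706, 0.042, -0.706]
force: [-0.6, -3.8, 5.3]
finger_gap: 0.0169
```

```bash
python3 -m crank '[[1,[0,-0.001,0],[0,0,0]],[1,[0,-0.001,0],[0,0,0]],[1,[0,0,0],[0,0,0]],[0.4,[0,0,0],[0,0,0]],[-0.2,[0,0,0],[0,0,0]],[-1,[0,0,0],[0,0,0]],[-1,[0,0,0],[0,0,0]],[-1,[0,0,0],[0,0,0]]]'
python3 -m crank '[[-1,[-0.02,0,0],[0,0,0]],[-1,[-0.035,0,0],[0,0,0]],[-1,[-0.035,0,0],[0,0,0]],[-1,[-0.03,0,0],[0,0,0]],[-1,[0,-0.02,0],[0,0,0]],[-1,[0,-0.037,0],[0,0,0]],[-1,[0,-0.037,0],[0,0,0]],[-1,[0,-0.037,0],[0,0,0]]]'
python3 -m crank '[[-1,[0,-0.037,0],[0,0,0]],[-1,[0,-0.037,0],[0,0,0]],[-1,[0,0,0],[0,0,0]],[-1,[0,0,0],[0,0,0]],[-1,[0,0,0],[0,0,0]]]'
python3 - <<'E'
from h import *
import pickle
r=cam("wrist","pics/w21.png");pickle.dump((r,)+toolR(),open("w21.pkl","wb"))
crop(r,262,80,382,242,3.6,"pics/w21c.png");cam("side","pics/s21.png");cam("scene","pics/sc21.png")
E
```

```text
time: 26.45
tool_pos: [0.5821, 0.1055, 0.0254]
tcp_rot: [-0.043, -0.706, -0.043, 0.706]
force: [0.3, 0.2, 0.5]
finger_gap: 0.0731
time: 27.12
tool_pos: [0.5661, 0.2369, 0.1458]
tcp_rot: [0.042, 0.706, 0.042, -0.706]
force: [1.6, 0.1, 0.5]
finger_gap: 0.0855
time: 27.53
tool_pos: [0.5574, 0.3088, 0.1454]
tcp_rot: [-0.043, -0.706, -0.043, 0.706]
force: [-0.0, 0.7, -0.5]
finger_gap: 0.0855
```

View pics/w21c.png

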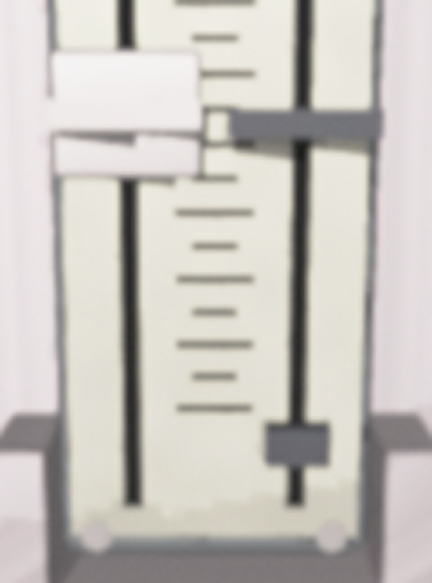

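View pics/sc21.png

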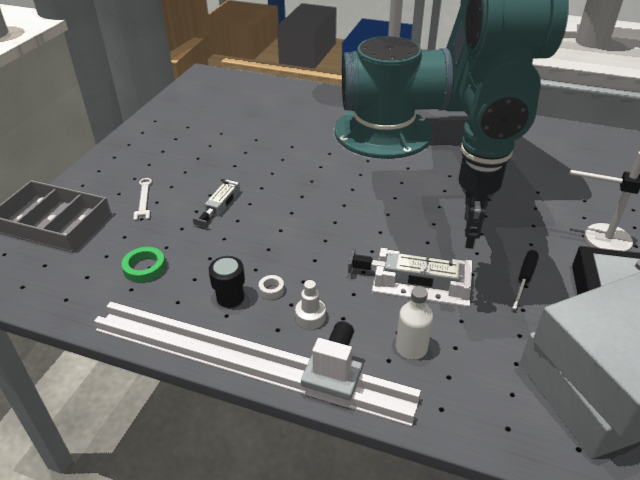

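```bash
python3 - <<'E'
from h import *
import pickle
b,s,R=pickle.load(open("w21.pkl","rb"))
c=np.array([.5675,.2342,.008]);y=np.radians(96.84);ex=np.array([np.cos(y),np.sin(y),0])
X=lambda u,cr,z: round(1000*ex@(onz(b,u,80+cr/3.6,z)-c),2)
print("foot",X(297,51,.051),X(297,178,.051),"plate trailing",X(297,133,.06),"pointer",X(346,110,.06),X(346,139,.06))
print("tick0",X(321,408,.048),"dog",X(344,423,.056),X(344,465,.056))
E
```

```text
foot -7.22 10.72 plate trailing 4.16 pointer 0.96 4.91
tick0 46.05 dog 46.8 53.38
```

The last pictures show the pointer about 1 mm short of the marker, the slide home, the gauge in the cradle, the bystanders in place and the gripper clear. Handing in.

```bash
python3 -c "
from bench import job;print(job.close_job())"
```

```text
the job is handed in; nothing more can be done
None
```

I laid the larger gauge in the cradle right way up, stem out between the front posts, and let go. I then drew the handle twice and eased it home by hand each time at about 60 mm/s. The first pull was deliberately short, to 37.9 mm on the scale, as a calibration. The second aimed just under the marker, which I measured at about 44.0 mm.

The last wrist view from above showed:
- **Pointer:** about 1 mm short of the marker, not past it, against the 4 mm allowed. Two ways of measuring the marker gave 0.8 and 1.2 mm.
- **Slide:** home, with the dog within about 0.5 mm of where it stood after the first pull.
- **Gauge:** seated, about 3–5 mm off centre lengthwise, against the 13 mm allowed. Two lengthwise measurements disagreed by about 1.5 mm.
- **Other things:** in place in the scene view, by eye. The gripper was open, clear and feeling no load.

No check failed. The job was handed in at about 27.7 s of the 66 s allowed, and no verdict was reported.

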